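# Refile the loose fittings cassettes in the clamped card-file rack

### The job

Flip the cam lever on the rack's end stop over to free it, then put every loose fittings cassette back into the row in its numbered place (by the dots on top, which also runs from shortest to tallest), upright and on the rack floor with its broad faces against its neighbours, parting the packed cassettes to make room for it. When all are in, push the end stop up so that the whole row is closed tight against the fixed end plate, and flip the lever fully back to lock it. Leave the hex key, bracket, ramekin and mug where they are.

Things in the scene. Friction and masses are not known exactly. Their poses are not given: they have to be found in the camera images.
- rack: Fixed aluminium rack, 72 x 404 mm. Origin: centre of its underside. Its y runs along the row, from the fixed end plate (inner face at y = -194 mm, 80 mm high) to the sliding end stop; +x away from the robot. Cassettes stand on its floor (10 mm above the table) between lips 60 mm apart, 6 mm above the floor; the x faces of the cassettes are free to grip, for sliding them along.
- c1_center (a point): White plastic fittings cassette no. 1: one black dot on its top, 44 mm tall, 50 mm (its x) by 36 mm thick (its y), about 120 g, heavier low down. Point: its centre, half-way up. Stands in the rack from the start, upright, 50 mm side across the row.
- c2_center (a point): White plastic fittings cassette no. 2: two black dots on its top, 50 mm tall, 50 mm (its x) by 36 mm thick (its y), about 120 g, heavier low down. Point: its centre, half-way up. Starts standing upright on the table in front of the rack, turned up to 26 degrees; may be absent (None).
- c3_center (a point): White plastic fittings cassette no. 3: three black dots on its top, 56 mm tall, 50 mm (its x) by 36 mm thick (its y), about 120 g, heavier low down. Point: its centre, half-way up. Stands in the rack from the start, upright, 50 mm side across the row.
- c4_center (a point): White plastic fittings cassette no. 4: four black dots on its top, 62 mm tall, 50 mm (its x) by 36 mm thick (its y), about 120 g, heavier low down. Point: its centre, half-way up. Starts standing upright on the table in front of the rack, turned up to 26 degrees; may be absent (None).
- c5_center (a point): White plastic fittings cassette no. 5: five black dots on its top, 68 mm tall, 50 mm (its x) by 36 mm thick (its y), about 120 g, heavier low down. Point: its centre, half-way up. Stands in the rack from the start, upright, 50 mm side across the row.
- c6_center (a point): White plastic fittings cassette no. 6: six black dots on its top, 74 mm tall, 50 mm (its x) by 36 mm thick (its y), about 120 g, heavier low down. Point: its centre, half-way up. Starts standing upright on the table in front of the rack, turned up to 26 degrees; may be absent (None).
- c7_center (a point): White plastic fittings cassette no. 7: seven black dots on its top, 80 mm tall, 50 mm (its x) by 36 mm thick (its y), about 120 g, heavier low down. Point: its centre, half-way up. Stands in the rack from the start, upright, 50 mm side across the row.
- stop (a joint): Position of the dark steel end stop, m: 0 at the start, grows as it slides along the rack's +y away from the fixed end plate, to 0.153 at most. Slides with about 3 N when the lever is free; a brake under the lever clamps it to the rack floor when locked (slips only above about 25 N).
- stop_face (a point): Centre of the end stop's face that bears on the row, 50 mm above the table. The plate is 56 mm wide, 8 mm thick, its top 90 mm above the table; behind it (rack +y) a foot, 22 mm above the table (41 mm at the pivot), carries the lever 62 mm from the face: a closed gripper fits down between plate and lever and can push the plate's back.
- cam (a joint): Angle of the black cam lever on the end stop, rad: 0 = locked (leaning 40 degrees towards the robot, rack -x), 1.4 = fully free (leaning 40 degrees away, rack +x). It turns about an axis along the row and stays where it is left; about 3 N at the tip moves it, up to about 12 N in the 0.7 rad next to locked, where it clamps.
- cam_tip (a point): Tip of the cam lever: a straight round bar 14 mm thick, 80 mm long from its pivot; the tip stands 90 mm above the table when locked or free and 109 mm when upright.
- cam_pivot (a point): Pivot of the cam lever, on the end stop, 29 mm above the table.
- hex_key: Black handled hex key, 95 mm long, 12 mm thick, lying on the table among the loose cassettes; not part of the job. Origin: under its middle.
- bracket: Stainless steel angle bracket, 45 x 24 x 45 mm, on the table among the loose cassettes; not part of the job. Origin: under its base.
- ramekin: White ceramic ramekin heaped with cam locks, 74 mm across, 45 mm high, standing to the robot's right; not part of the job. Origin: centre of its underside.
- mug: Blue ceramic mug, 80 mm across, 90 mm high, to the robot's left; not part of the job. Origin: centre of its underside.

How it is judged:
On the way, in this order (a step that is already met when the one before it is completed fails the run):
1. the cam lever is flipped over to free the end stop (value of joint cam above 1.1 rad), for 0.2 s.
2. with the lever still free, every loose cassette stands on the rack floor between its numbered neighbours (x of c2_center in the frame of rack between -0.007 and 0.007 m and z of c2_center in the frame of rack between 0.032 and 0.038 m and angle between each of c2_center, c4_center, c6_center's own z axis and vertical below 0.08 rad and angle between the x axis of each of c2_center, c4_center, c6_center and the x axis of rack, either way round below 0.1 rad and y of c2_center in the frame of c1_center between 0.032 and 0.19 m and y of c2_center in the frame of c3_center between -0.19 and -0.032 m and x of c4_center in the frame of rack between -0.007 and 0.007 m and z of c4_center in the frame of rack between 0.038 and 0.044 m and y of c4_center in the frame of c3_center between 0.032 and 0.19 m and y of c4_center in the frame of c5_center between -0.19 and -0.032 m and x of c6_center in the frame of rack between -0.007 and 0.007 m and z of c6_center in the frame of rack between 0.044 and 0.05 m and y of c6_center in the frame of c5_center between 0.032 and 0.19 m and y of c6_center in the frame of c7_center between -0.19 and -0.032 m and value of joint cam above 1.1 rad), for 0.2 s.
At the end, for the whole second after the job is handed in: All cassettes stand in number order on the rack floor (3 mm), upright (0.08 rad), square (0.1 rad), centred across it (7 mm); no gap over 4 mm in the row from end plate to end stop; lever within 0.09 rad of locked; all at rest (value of joint cam below 0.09 rad and x of c1_center in the frame of rack between -0.007 and 0.007 m and z of c1_center in the frame of rack between 0.029 and 0.035 m and angle between each of c1_center, c2_center, c3_center, c4_center, c5_center, c6_center, c7_center's own z axis and vertical below 0.08 rad and angle between the x axis of each of c1_center, c2_center, c3_center, c4_center, c5_center, c6_center, c7_center and the x axis of rack, either way round below 0.1 rad and linear speed of each of c1, c2, c3, c4, c5, c6, c7 below 0.01 m/s and x of c2_center in the frame of rack between -0.007 and 0.007 m and z of c2_center in the frame of rack between 0.032 and 0.038 m and x of c3_center in the frame of rack between -0.007 and 0.007 m and z of c3_center in the frame of rack between 0.035 and 0.041 m and x of c4_center in the frame of rack between -0.007 and 0.007 m and z of c4_center in the frame of rack between 0.038 and 0.044 m and x of c5_center in the frame of rack between -0.007 and 0.007 m and z of c5_center in the frame of rack between 0.041 and 0.047 m and x of c6_center in the frame of rack between -0.007 and 0.007 m and z of c6_center in the frame of rack between 0.044 and 0.05 m and x of c7_center in the frame of rack between -0.007 and 0.007 m and z of c7_center in the frame of rack between 0.047 and 0.053 m and y of c1_center in the frame of rack between -0.18 and -0.172 m and y of c2_center in the frame of c1_center between 0.032 and 0.04 m and y of c2_center in the frame of c3_center between -0.04 and -0.032 m and (y of c3_center in the frame of c1_center between 0.032 and 0.04 m or (y of c2_center in the frame of c1_center between 0.032 and 0.04 m and y of c2_center in the frame of c3_center between -0.04 and -0.032 m)) and y of c4_center in the frame of c3_center between 0.032 and 0.04 m and y of c4_center in the frame of c5_center between -0.04 and -0.032 m and (y of c5_center in the frame of c3_center between 0.032 and 0.04 m or (y of c4_center in the frame of c3_center between 0.032 and 0.04 m and y of c4_center in the frame of c5_center between -0.04 and -0.032 m)) and y of c6_center in the frame of c5_center between 0.032 and 0.04 m and y of c6_center in the frame of c7_center between -0.04 and -0.032 m and (y of c7_center in the frame of c5_center between 0.032 and 0.04 m or (y of c6_center in the frame of c5_center between 0.032 and 0.04 m and y of c6_center in the frame of c7_center between -0.04 and -0.032 m)) and y of stop_face in the frame of c7_center between 0.014 and 0.022 m); the robot touches nothing.
It fails at once if the black handled hex key is moved more than 5 cm or tipped (distance of hex_key from where it was at the start of the episode above 0.05 m or angle between hex_key's own z axis and vertical above 0.6 rad).
It fails at once if the steel angle bracket is moved more than 5 cm or tipped (distance of bracket from where it was at the start of the episode above 0.05 m or angle between bracket's own z axis and vertical above 0.6 rad).
It fails at once if the ramekin of cam locks is moved more than 5 cm or tipped (distance of ramekin from where it was at the start of the episode above 0.05 m or angle between ramekin's own z axis and vertical above 0.6 rad).
It fails at once if the mug is moved more than 5 cm or tipped (distance of mug from where it was at the start of the episode above 0.05 m or angle between mug's own z axis and vertical above 0.6 rad).
Of c2, c4, c6 only 2 to 3 are there at a start; the rules pass over those that are not, and their reading is None.
At some moment in a run one of c2, c4, c6 may be knocked a few centimetres aside while the robot is not near it.
It also fails if it takes over 210 s, if anything falls off the work surface, if the arm or the gripper's body presses on something with over 40 N, if the wrist force passes 120 N, or if a joint passes its speed limit or range.

### The arm

A 6-joint arm with a two-finger parallel gripper is mounted at the origin on the work surface. World frame = base frame: x ahead of the robot, y to its left, z up, the work surface at z = 0. Lengths are in m, angles in rad, forces in N, time in s.
With the tool pointing down it reaches from about 0.225 to 0.875 m from the base axis. Payload 3.4 kg.
Tool frame: the origin (TCP) lies at the very end of the fingers, on their centre line; the grasp point (between the pads) lies 19 mm behind it; z points along the fingers, y is the direction in which the jaws open and shut (so a half turn about z gives the same grasp; the last joint's range is limited). The gripper opens to 85 mm and grips with 20 to 120 N. Pads are 22 mm wide; open, the fingers measure 114 mm over their backs; the gripper's body (76 mm by 85 mm) begins 54 mm behind the grasp point. The pads swing forward as they close: fully open they stand 13 mm farther back than shut.
Start: joints at [-1.463, 0.276, 1.505, -0, 1.361, -0.121], TCP at [0.13, -0.56, 0.209] pointing down, gripper open.
Joint ranges: [-2.89, 2.89], [-0.75, 2.08], [0.22, 2.7], [-1.18, 4.32], [0.11, 2.71], [-2.7, 2.7]. Speed limits (rad/s): [2.57, 2.57, 3.14, 3.14, 3.14, 3.14].

### API

Orientations are given as a unit quaternion [w, x, y, z].
In Python, from rig import get_state, get_image, calibration, sign_off gives the robot as it stands. The module is installed in compiled form; this text tells all that it offers.
- The arm moves only by the tool drive_tool, never from a script. Its argument "targets" is one flat list of numbers, 7 for each row, row after row: the turn, a rotation vector about the tool's x, y, z in degrees, then the shift along the tool's x, y, z in mm, then the opening, from 0 (shut) to 1 (fully open). In form: [wx, wy, wz, tx, ty, tz, fingers, wx, wy, wz, tx, ty, tz, fingers, ...]. A call has 1 to 12 rows; each row shifts and turns the commanded pose from where the row before left it, along the tool's axes as they then stand; what a row does not reach is not made up. A row lasts 1/8 s, in which the tool goes at most 62.5 mm and 10.7 degrees, less where a joint would pass 70% of its speed; a pose out of reach is approached as far as the arm can. A call is refused whole if a number of a shift passes 62.5 or a number of a turn 10.7, either way. A call with a gripper value outside its range is refused whole. The fingers move at their own pace and stop on an object; "grip_force" is the grip in N (left out, the last holds). Time passes only in rows, so rows that do not move let the fingers close. It gives the time, the measured TCP pose, the force and the opening at its end, in the units of the state.
- get_state(): the state, without advancing time (a new reading comes with each control period).
- get_image(name): name is "scene" or "top"; returns the picture (384x512x3 uint8, red, green, blue); there is no depth.
- calibration(name): a dict with "mtx" (3x3 intrinsics, pixels), "world_to_cam" (4x4, takes a point from world to camera coordinates). Camera axes: x right, y down, z forward; pixel columns grow to the right and rows downward; lengths in m; the calibration is good to about 2 mm. A picture is of the moment at which its call begins. calibration takes no time and is no camera call.
- sign_off(): hands the job in, once; it reports no verdict.
The state is a dict: "clock": time; "qpos": joint angles; "qd": joint speeds; "effort": joint torques, N m; "position": TCP position; "ee_rot": TCP orientation; "contact_force": force on the tool from outside, world axes, zero at the start; "moment": the same for the moment, N m; "width": finger opening in m.
Only numpy, scipy, OpenCV 4.12 (cv2) and the standard library are available. Lean on these libraries where they do the work, as an engineer would, in place of code of your own. Each camera call takes 0.05 s, during which the arm holds its last target.

## Working session

There is one attempt and no reset: what is moved stays moved. The work goes in short steps, Python scripts to look and compute and a tool call to move; the robot and the scene stay as the last step left them, time stands still between calls to the robot, and variables do not carry over. Pictures are saved under pics/ and viewed, and the job is handed in when it is done.

Besides the shell and the picture viewer there is one more tool, called after "Emit:" as name(argument=value, ...) on one line, values as JSON. drive_tool: Moves the arm, as the interface text tells. Its arguments: {"type":"object","properties":{"targets":{"type":"array"},"grip_force":{"type":"number"}},"required":["targets"]}

```bash
mkdir -p pics; python3 - <<'E'
from rig import *
import cv2,json
s=get_state();print(s)
for n in("scene","top"):
    im=get_image(n);cv2.imwrite(f"pics/{n}0.png",im[:,:,::-1]);c=calibration(n);print(n,c)
E
```

```text
{'clock': 0.0, 'qpos': array([-1.46297629e+00,  2.76615575e-01,  1.50615799e+00, -4.25695155e-05,
        1.36070086e+00, -1.20979458e-01]), 'qd': array([ 0.00028261, -0.00037188,  0.00081294,  0.00100519,  0.00104546,
       -0.00015954]), 'effort': array([ 5.13259238e-04, -4.16774225e+01, -2.45805430e+01,  4.61330455e-05,
        1.11402958e-02, -8.82394232e-06]), 'position': array([ 0.13034218, -0.55943388,  0.20851812]), 'ee_rot': array([-9.41001752e-04,  9.93462534e-01,  1.14154756e-01, -1.46213815e-05]), 'contact_force': array([ 0.44126008,  0.07272177, -0.20835966]), 'moment': array([ 0.01548212, -0.01909248,  0.01445357]), 'width': 0.08570014351576866}
scene {'mtx': array([[402.45520997,   0.        , 251.69751725],
       [  0.        , 402.45520997, 190.28188355],
       [  0.        ,   0.        ,   1.        ]]), 'world_to_cam': array([[ 0.26343977,  0.96466448, -0.00468213, -0.15917756],
       [ 0.51838003, -0.1456541 , -0.84265475, -0.20672703],
       [-0.81356108,  0.21956165, -0.53843389,  1.59361082],
       [ 0.        ,  0.        ,  0.        ,  1.        ]])}
top {'mtx': array([[353.23072873,   0.        , 256.32148018],
       [  0.        , 353.23072873, 184.67339564],
       [  0.        ,   0.        ,   1.        ]]), 'world_to_cam': array([[-0.00403643, -0.99996708, -0.00703856,  0.01204628],
       [-0.99454057,  0.00474827, -0.1042425 ,  0.54325709],
       [ 0.10427249,  0.00657937, -0.994527  ,  0.9477713 ],
       [ 0.        ,  0.        ,  0.        ,  1.        ]])}
```

View pics/scene0.png

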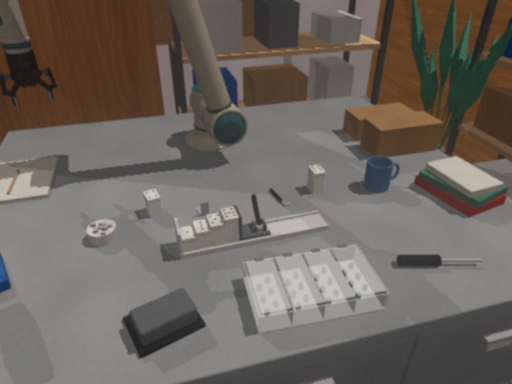

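View pics/top0.png

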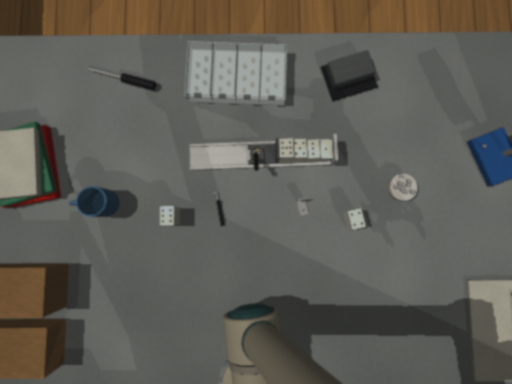

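```bash
cat > h.py <<'E'
import numpy as np,cv2
from rig import *
from scipy.spatial.transform import Rotation as R
def ray(name,px,z):
    c=calibration(name);T=c["world_to_cam"];K=c["mtx"]
    d=T[:3,:3].T@np.linalg.inv(K)@np.array([px[0],px[1],1.]);o=-T[:3,:3].T@T[:3,3]
    return o+d*(z-o[2])/d[2]
def proj(name,p):
    c=calibration(name);q=c["world_to_cam"]@np.append(p,1);q=c["mtx"]@q[:3];return q[:2]/q[2]
def crop(im,x0,y0,x1,y1,k,fn):
    cv2.imwrite(fn,cv2.resize(im[y0:y1,x0:x1,::-1],None,fx=k,fy=k,interpolation=cv2.INTER_CUBIC))
def pose():
    s=get_state();q=s["ee_rot"];r=R.from_quat([q[1],q[2],q[3],q[0]])
    return s,s["position"],r
E
python3 - <<'E'
from h import *
im=cv2.imread("pics/top0.png")[:,:,::-1]
crop(im,150,125,400,240,3,"pics/t0z.png")
im=cv2.imread("pics/scene0.png")[:,:,::-1]
crop(im,130,150,350,260,3,"pics/s0z.png")
E
```

```text
(no output)
```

View pics/t0z.png

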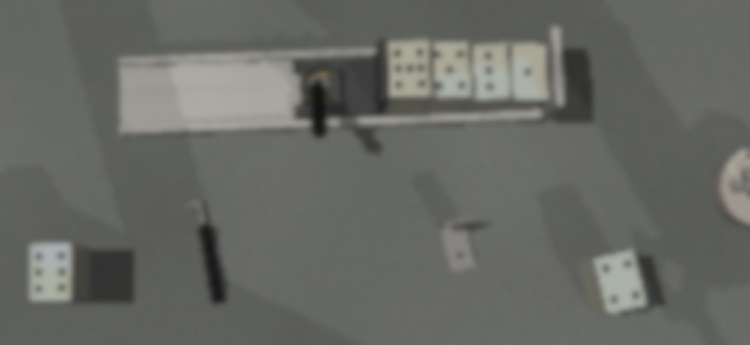

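View pics/s0z.png

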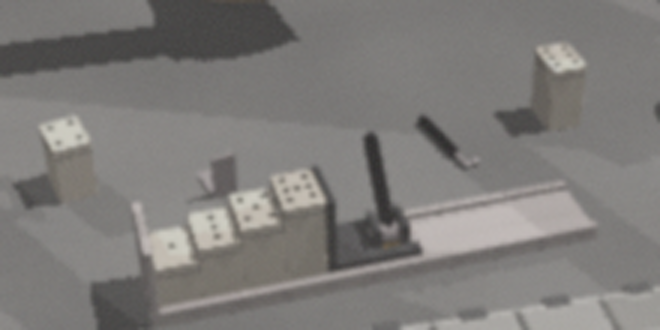

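```bash
cat >> h.py <<'E'
def tops(im,box,th=185,amin=60):
    x0,y0,x1,y1=box
    g=cv2.cvtColor(im,cv2.COLOR_RGB2GRAY)[y0:y1,x0:x1]
    g=cv2.resize(g,None,fx=4,fy=4,interpolation=cv2.INTER_CUBIC)
    m=(g>th).astype(np.uint8)
    m=cv2.morphologyEx(m,cv2.MORPH_CLOSE,np.ones((13,13)))
    cs,_=cv2.findContours(m,cv2.RETR_EXTERNAL,cv2.CHAIN_APPROX_NONE)
    out=[]
    for c in cs:
        if cv2.contourArea(c)/16<amin: continue
        (cx,cy),wh,a=cv2.minAreaRect(c)
        b=cv2.boxPoints(((cx,cy),wh,a))
        f=lambda p:((np.array(p)+.5)/4-.5+[x0,y0])
        out.append((f((cx,cy)),f(b)))
    return out
def top_pose(im,box,z,th=185):
    r=[]
    for c,b in tops(im,box,th):
        P=np.array([ray("top",p,z)[:2] for p in b]);e=[P[(i+1)%4]-P[i] for i in range(4)]
        L=[np.linalg.norm(v) for v in e]; i=0 if L[0]>L[1] else 1
        v=e[i]; a=np.degrees(np.arctan2(v[1],v[0])); a=(a+90)%180-90
        r.append((P.mean(0),a,L[i],L[1-i]))  # a: yaw of long(50mm) axis from world x
    return r
E
python3 - <<'E'
from h import *
im=cv2.imread("pics/top0.png")[:,:,::-1]
g=cv2.cvtColor(im,cv2.COLOR_RGB2GRAY)
print(g[206:226:2,157:180:2]);print(g[136:164:3,275:342:4])
for th in(150,170):
    print(th,"c6",top_pose(im,(150,195,182,235),.074,th));print("c4",top_pose(im,(335,195,380,240),.062,th))
# rack lips: bright ridges; print columns
for x in (192,200,210,220,230,240,290,310,325): print(x,g[138:176,x])
for y in (140,150,158): print(y,g[y,325:345],g[y,185:200],g[y,245:290])
E
```

```text
[[ 95 109 138 147 153 153 154 152 126  85  84  89]
 [ 95 123 163 165 175 175 166 165 140  78  69  69]
 [ 95 122 150 132 172 174 142 141 140  76  66  60]
 [ 95 123 163 163 175 175 168 168 142  74  66  61]
 [ 94 122 154 151 173 174 157 148 141  73  65  60]
 [ 93 121 149 139 172 173 151 141 138  72  65  60]
 [ 94 122 166 169 174 174 169 163 134  70  65  60]
 [ 93 122 151 142 171 172 143 133 132  70  66  61]
 [ 94 121 155 152 171 172 158 156 133  70  66  60]
 [ 94 116 154 158 160 159 159 155 123  67  63  59]]
[[ 94  94  95  96  97  92  94  92  91  91  91  89  91  91  92 152  92]
 [ 82 120 149 153 154 137 149 148 104 121 128 120 132 135 109 149  90]
 [ 90 122 135 164 144 116 167 125 129 150 165 122 167 166 146 137  56]
 [ 53 119 159 160 155 151 166 162 135 162 166 136 173 167 145 133  51]
 [ 51 113 133 133 137 154 125 168 144 155 169 148 171 156 143 132  53]
 [ 50 113 157 167 144 148 173 164 137 172 174 160 174 171 147 136  61]
 [ 51 114 147 166 151 112 174 145 131 161 167 158 175 174 155 136  64]
 [ 50  86 120 118 115 114 131 127 114 157 146 126 157 159 148 131  67]
 [ 53  68  83  81  79
[... 2275 characters left out ...]
7 155 158 162 165 165 164 161 155]
150 [157 158 166 167 166 162 145 115 100 115 135 134 113  81  58  51  50  51
  51  52] [ 93  93  94  99 117 140 152 155 155 154 155 155 154 154 154] [153 148 142 131 114  90  72  68  78  87  90  95 101  98  85  75  72  66
  54  54  63  66  67  65  62  62  61  62  61  57  51  52  59  75 114 151
 164 163 164 165 165 164 164 164 161]
158 [125 125 124 124 122 119 116 109 100 104 127 143 132  97  68  62  61  61
  58  53] [ 95  94  95  99 115 137 150 154 155 154 155 155 154 154 154] [162 156 151 145 130 103  74  57  46  33  23  19  28  42  51  56  59  64
  58  54  60  65  67  68  67  68  67  66  62  58  49  47  49  55  69  82
  87  88  90  90  89  89  89  88  88]
```

```bash
python3 - <<'E'
from h import *
im=cv2.imread("pics/top0.png")[:,:,::-1]
for th in(125,135):
    print(th,"c6",top_pose(im,(150,195,182,235),.074,th));print("c4",top_pose(im,(335,195,380,240),.062,th))
near=[(192,168.7),(200,168.5),(210,168),(220,168.1),(230,167.6),(240,167.2),(310,164.6),(325,164)]
far=[(192,143.6),(200,143.3),(210,142.7),(220,142.2),(230,142.1),(240,141.9)]
N=np.array([ray("top",p,.016)[:2] for p in near]);F=np.array([ray("top",p,.016)[:2] for p in far])
for A in(N,F):
    k=np.polyfit(A[:,1],A[:,0],1);print(k,np.degrees(np.arctan(k[0])),np.polyval(k,0),np.polyval(k,0.1))
for y in(150,158): print("end",ray("top",(189.2,y),.012))
for y,x in((140,335),(150,335.5),(158,336)): print("plate",ray("top",(x,y),.09),ray("top",(x,y),.08))
# row cassettes tops
for x,y,z in((336-50+0,148,.09),(257,147,.029),(254.5,166.5,.09)): print(ray("top",(x,y),z))
# cassette edges on row y=145..157
d={7:(279.0,293.5,.09),5:(294.5,307,.078),3:(308,320.5,.066),1:(321.5,332.4,.054)}
for k,(a,b,z) in d.items(): print(k,ray("top",(a,150),z),ray("top",(b,150),z))
E
```

```text
125 c6 [(array([0.45998515, 0.24523045]), np.float64(1.414984705509383), np.float64(0.05149784977799224), np.float64(0.037442480159448815))]
c4 [(array([ 0.44876319, -0.25327594]), np.float64(12.12519101114566), np.float64(0.051882520782975346), np.float64(0.03769233792700363))]
135 c6 [(array([0.45965242, 0.24489522]), np.float64(1.4065043475441001), np.float64(0.04953785034835756), np.float64(0.035466396700152995))]
c4 [(array([ 0.44879663, -0.25343239]), np.float64(12.12927039244147), np.float64(0.05029998169725497), np.float64(0.036078598688453034))]
[-0.03101207  0.59622844] -1.7762914550803075 0.5962284355676392 0.5931272285105579
[-0.03195687  0.66908555] -1.8303707296530403 0.6690855515572265 0.6658898647909951
end [0.64507303 0.20022571 0.012     ]
end [0.62201555 0.19986145 0.012     ]
plate [ 0.65350551 -0.19728993  0.09      ] [ 0.65583689 -0.19949515  0.08      ]
plate [ 0.62689481 -0.1978692   0.09      ] [ 0.62893354 -0.2000808   0.08      ]
plate [ 0.60571969 -0.19859019  0.09      ] [ 0.60752554 -0.20080971  0.08      ]
[ 0.63291635 -0.06876265  0.09      ]
[0.6490428  0.00732732 0.029     ]
[0.58442826 0.01379472 0.09      ]
7 [ 0.62770292 -0.0504067   0.09      ] [ 0.62749536 -0.08828321  0.09      ]
5 [ 0.62993526 -0.09213673  0.078     ] [ 0.62975406 -0.12520041  0.078     ]
3 [ 0.63219123 -0.12955205  0.066     ] [ 0.63200778 -0.16302809  0.066     ]
1 [ 0.63444222 -0.16787756  0.054     ] [ 0.63428028 -0.19742882  0.054     ]
```

```bash
cat >> h.py <<'E'
C=np.array([.6327,-.0015]);A=np.radians(1.8)
def rk(x,y):  # rack -> world xy
    return C+np.array([np.cos(A)*x-np.sin(A)*y,np.sin(A)*x+np.cos(A)*y])
def unrk(p):
    d=np.array(p)[:2]-C;return np.array([np.cos(A)*d[0]+np.sin(A)*d[1],-np.sin(A)*d[0]+np.cos(A)*d[1]])
def go(xyz,yaw=None):
    s,p,r=pose();M=r.as_matrix()
    y0=np.degrees(np.arctan2(M[1,0],M[0,0]))
    if yaw is None: yaw=y0
    w=-(yaw-y0);w=(w+180)%360-180
    r2=r*R.from_rotvec([0,0,np.radians(w)])
    # also tilt error
    t=r2.inv().apply(np.array(xyz)-p)*1000
    print("yaw",y0.round(1),"tilt",np.degrees(np.arccos(-M[2,2])).round(2),"pos",p.round(4),"rack",(unrk(p)*1000).round(1),"| wz",w.round(1),"then t",t.round(1),"rows",np.ceil(np.abs(t).max()/60),"F",s["contact_force"].round(1),"w",round(s["width"],4),"t",round(s["clock"],2))
E
python3 -c "
from h import *
a=rk(-.0514-.036,.012);print(a);go([*a,.19],1.8)"
```

```text
[0.5449662  0.00774878]
yaw 13.1 tilt 0.1 pos [ 0.1304 -0.5595  0.2086] rack [-519.6 -541.9] | wz 11.3 then t [ 432.2 -553.9   19.5] rows 10.0 F [ 1.1  0.6 -0.2] w 0.0854 t 0.1
```

Emit:
drive_tool(targets=[0,0,5.6,0,0,0,0,0,0,5.7,0,0,0,0,0,0,0,43.2,-55.4,2,0,0,0,0,43.2,-55.4,2,0,0,0,0,43.2,-55.4,2,0,0,0,0,43.2,-55.4,2,0,0,0,0,43.2,-55.4,2,0,0,0,0,43.2,-55.4,2,0,0,0,0,43.2,-55.4,2,0,0,0,0,43.2,-55.4,2,0,0,0,0,43.2,-55.4,2,0,0,0,0,43.2,-55.4,2,0])

```text
clock: 1.6
position: [0.4996, -0.0536, 0.1914]
ee_rot: [0.0, 1.0, 0.016, -0.0]
contact_force: [0.1, -0.8, 0.4]
width: -0.0001
```

```bash
python3 -c "
from h import *
a=rk(-.0514-.036,.012);print(a);go([*a,.07],1.8)"
```

```text
[0.5449662  0.00774878]
yaw 1.8 tilt 0.03 pos [ 0.4996 -0.0536  0.1914] rack [-134.6  -47.9] | wz 0.0 then t [ 47.2 -60.  121.4] rows 3.0 F [ 0.1 -0.8  0.4] w -0.0001 t 1.6
```

Emit:
drive_tool(targets=[0,0,0,0,0,0,0,0,0,0,0,0,0,0])

```text
clock: 1.85
position: [0.4981, -0.0555, 0.1911]
ee_rot: [0.0, 1.0, 0.016, -0.001]
contact_force: [-0.2, -0.3, -0.0]
width: -0.0001
```

```bash
python3 -c "
from h import *
a=rk(-.0514-.036,.012);print(a);go([*a,.07],1.8)"
```

```text
[0.5449662  0.00774878]
yaw 1.9 tilt 0.11 pos [ 0.4981 -0.0555  0.1911] rack [-136.2  -49.8] | wz 0.1 then t [ 49.  -61.9 121. ] rows 3.0 F [-0.2 -0.3 -0. ] w -0.0001 t 1.85
```

Emit:
drive_tool(targets=[0,0,0,24.5,-31,20,0,0,0,0,24.5,-31,20,0,0,0,0,0,0,40,0,0,0,0,0,0,41,0,0,0,0,0,0,0,0])

```text
clock: 2.48
position: [0.5423, 0.0065, 0.068]
ee_rot: [-0.0, 1.0, 0.015, -0.004]
contact_force: [1.0, -0.8, 0.5]
width: 0.0001
```

```bash
python3 - <<'E'
from h import *
a=rk(.024-.011,.012);print(a);go([*a,.07],1.8)
im=get_image("scene");crop(im,170,120,330,250,5,"pics/s1.png")
E
```

```text
[0.64531666 0.01090242]
yaw 1.7 tilt 0.45 pos [0.5423 0.0065 0.068 ] rack [-90.1  10.8] | wz -0.1 then t [103.1  -1.2  -2.8] rows 2.0 F [ 1.  -0.8  0.5] w 0.0001 t 2.48
```

View pics/s1.png

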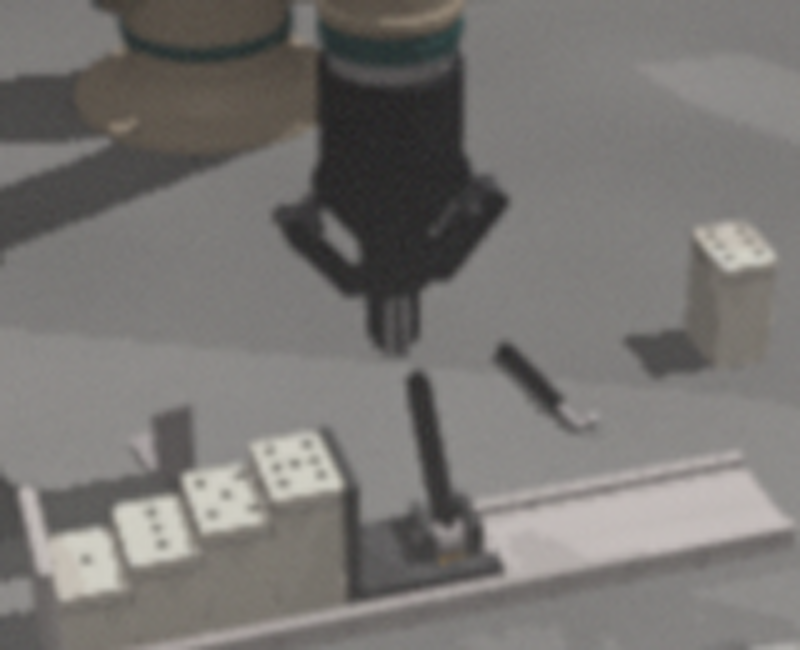

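Emit:
drive_tool(targets=[0,0,0,20,0,-3,0,0,0,0,12,0,0,0,0,0,0,12,0,0,0,0,0,0,12,0,0,0,0,0,0,12,0,0,0,0,0,0,12,0,0,0,0,0,0,12,0,0,0,0,0,0,11,0,0,0,0,0,0,0,0,0,0])

```text
clock: 3.65
position: [0.6497, 0.0113, 0.0734]
ee_rot: [0.0, 1.0, 0.016, 0.0]
contact_force: [-0.9, -0.7, -0.2]
width: 0.0003
```

```bash
python3 - <<'E'
from h import *
a=rk(.026-.011,.012);print(a);go([*a,.07],1.8)
im=get_image("scene");crop(im,170,120,330,250,5,"pics/s2.png")
E
```

```text
[0.64731567 0.01096524]
yaw 1.8 tilt 0.02 pos [0.6497 0.0113 0.0734] rack [17.4 12.2] | wz 0.0 then t [-2.4  0.2  3.4] rows 1.0 F [-0.9 -0.7 -0.2] w 0.0003 t 3.65
```

View pics/s2.png

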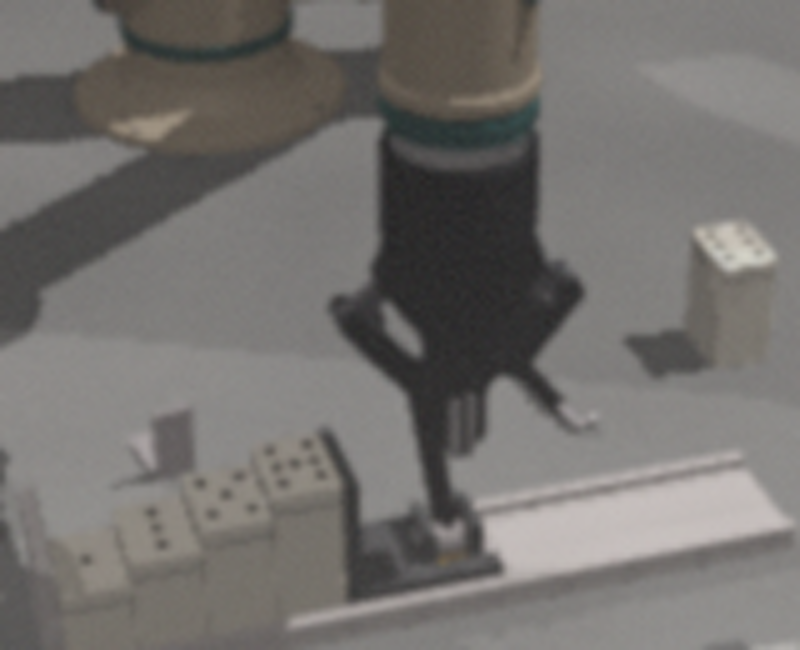

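```bash
python3 - <<'E'
from h import *
f=lambda x,y,z:((proj("scene",[*rk(x,y),z])-[170,120])*5).round(0)
print("piv",f(0,.012,.029),"tip",f(-.0514,.012,.09),"free",f(.0514,.012,.09),"tcp",f(.0174,.0122,.0734),"up",f(0,.012,.109))
T=lambda x,y,z:((proj("top",[*rk(x,y),z])-[150,125])*3).round(0)
print(T(0,.012,.029),T(-.0514,.012,.09))
im=get_image("top");crop(im,150,125,400,240,3,"pics/t2.png")
E
```

```text
piv [441. 531.] tip [412. 384.] free [474. 494.] tcp [452. 482.] up [442. 406.]
[318.  84.] [319. 128.]
```

View pics/t2.png

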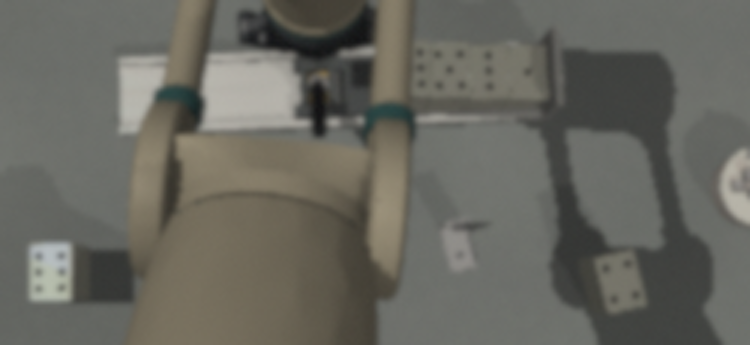

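```bash
python3 - <<'E'
from h import *
f=lambda p:((proj("scene",p)-[170,120])*5).round(0)
for z in(.068,.08,.09,.1): print(z,f([.5423,.0065,z]),f([.6497,.0113,z+.0054]))
im=get_image("scene");cv2.imwrite("pics/s3.png",im[:,:,::-1]);crop(im,225,170,285,240,12,"pics/s3z.png")
E
```

```text
0.068 [390. 380.] [453. 482.]
0.08 [390. 362.] [453. 463.]
0.09 [389. 347.] [453. 447.]
0.1 [389. 332.] [453. 430.]
```

View pics/s3z.png

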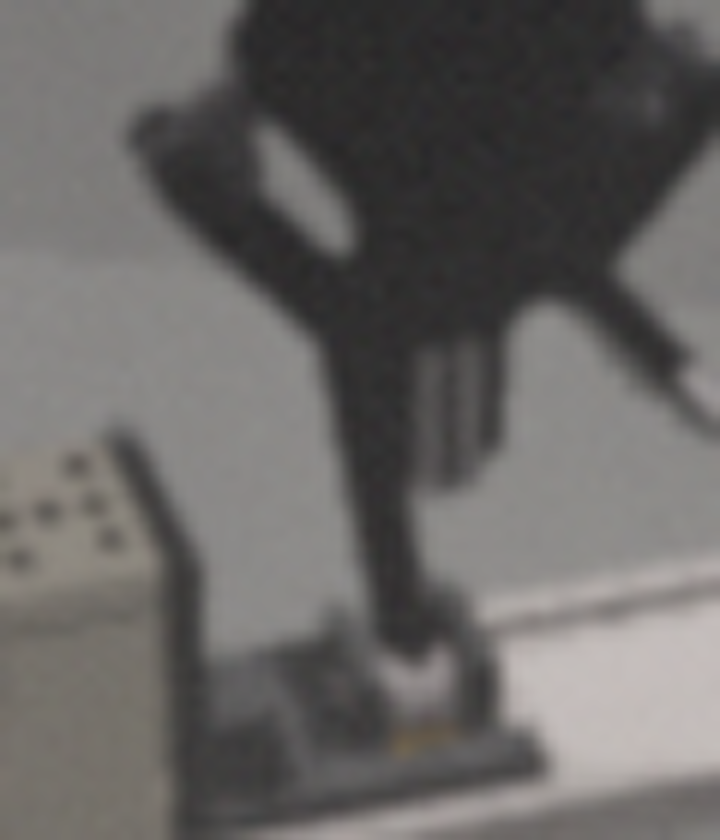

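Emit:
drive_tool(targets=[0,0,0,0,0,-40,0,0,0,0,-55,0,0,0,0,0,0,-57,0,0,0,0,0,0,0,0,40,0,0,0,0,0,0,30,0,0,0,0,0,0,20,0,0,0,0,0,0,0,0])

```text
clock: 4.68
position: [0.535, 0.0079, 0.0225]
ee_rot: [-0.0, 1.0, 0.016, -0.002]
contact_force: [-0.2, 0.1, 0.5]
width: 0.0003
```

```bash
python3 - <<'E'
from h import *
go([*rk(-.09,.012),.0],1.8)
im=get_image("scene");crop(im,170,120,330,250,5,"pics/s4.png")
E
```

```text
yaw 1.8 tilt 0.22 pos [0.535  0.0079 0.0225] rack [-97.4  12.5] | wz 0.0 then t [ 7.5  0.5 22.4] rows 1.0 F [-0.2  0.1  0.5] w 0.0003 t 4.67
```

View pics/s4.png

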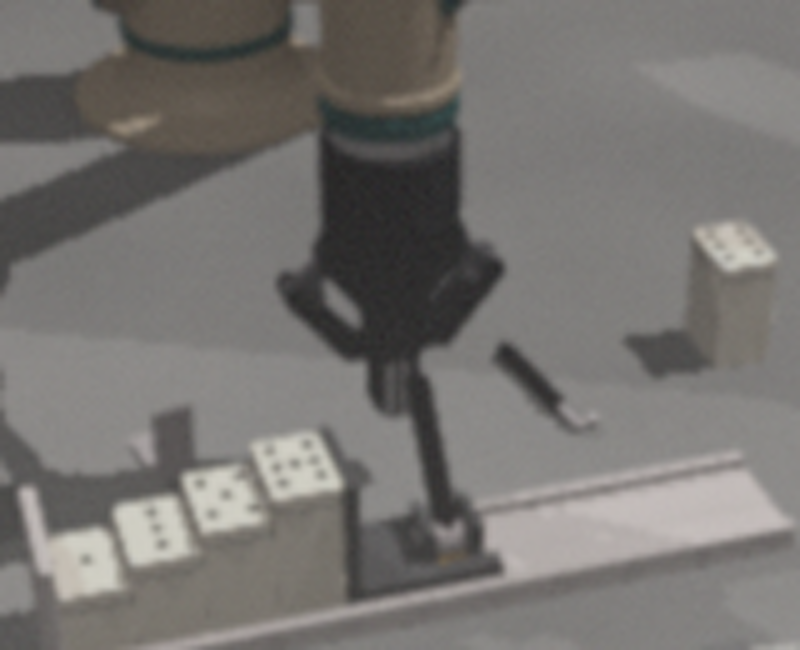

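Emit:
drive_tool(targets=[0,0,0,0,0,8,0,0,0,0,0,0,6,0,0,0,0,0,0,0,0])

```text
clock: 5.1
position: [0.5366, 0.0077, 0.0094]
ee_rot: [0.0, 1.0, 0.016, -0.0]
contact_force: [0.2, -0.0, 0.1]
width: -0.0001
```

```bash
python3 - <<'E'
from h import *
go([*rk(-.09,.012),.0],1.8)
f=lambda p:((proj("scene",p)-[170,120])*5).round(0)
for z in(.0225,.035,.045): print(f([.535,.008,z]))
print(get_state()["qpos"])
im=get_image("scene");crop(im,225,170,285,240,10,"pics/s5.png")
E
```

```text
yaw 1.8 tilt 0.03 pos [0.5366 0.0077 0.0094] rack [-95.8  12.3] | wz 0.0 then t [5.8 0.3 9.4] rows 1.0 F [ 0.2 -0.   0.1] w -0.0001 t 5.1
[390. 440.]
[390. 422.]
[389. 407.]
[-1.15191369e-01  4.09285921e-01  1.86589754e+00 -9.82902540e-05
  8.66963287e-01  1.42411423e+00]
```

View pics/s5.png

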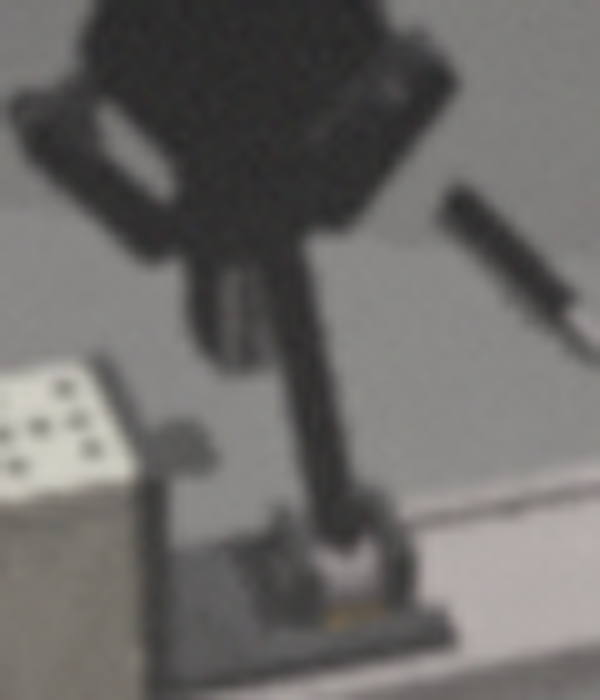

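Emit:
drive_tool(targets=[0,0,0,0,0,6,0,0,0,0,0,0,4,0,0,0,0,0,0,0,0])

```text
clock: 5.52
position: [0.5365, 0.0077, -0.0009]
ee_rot: [-0.0, 1.0, 0.016, -0.001]
contact_force: [0.4, -0.4, 0.5]
width: 0.0
```

Emit:
drive_tool(targets=[0,0,0,0,0,3,0,0,0,0,0,0,0,0])

```text
clock: 5.78
position: [0.5367, 0.0077, -0.0036]
ee_rot: [0.0, 1.0, 0.016, -0.0]
contact_force: [-0.1, 0.3, 0.5]
width: 0.0003
```

Emit:
drive_tool(targets=[0,0,0,0,0,3,0,0,0,0,0,0,0,0])

```text
clock: 6.02
position: [0.5367, 0.0077, -0.0066]
ee_rot: [0.0, 1.0, 0.016, -0.0]
contact_force: [0.2, -0.4, 0.9]
width: 0.0002
```

Emit:
drive_tool(targets=[0,0,0,0,0,4,0,0,0,0,0,0,0,0])

```text
clock: 6.28
position: [0.5365, 0.0078, -0.0108]
ee_rot: [-0.0, 1.0, 0.016, -0.0]
contact_force: [-1.2, 0.1, 0.1]
width: -0.0001
```

Emit:
drive_tool(targets=[0,0,0,0,0,3,0,0,0,0,0,0,0,0])

```text
clock: 6.52
position: [0.5367, 0.0077, -0.0136]
ee_rot: [0.0, 1.0, 0.016, -0.0]
contact_force: [-0.2, 0.7, 0.0]
width: 0.0001
```

Emit:
drive_tool(targets=[0,0,0,0,0,3,0,0,0,0,0,0,0,0])

```text
clock: 6.78
position: [0.5366, 0.0077, -0.0167]
ee_rot: [0.0, 1.0, 0.016, -0.0]
contact_force: [0.3, 0.3, -1.2]
width: 0.0002
```

Emit:
drive_tool(targets=[0,0,0,0,0,2,0,0,0,0,0,0,0,0])

```text
clock: 7.02
position: [0.5367, 0.0077, -0.0185]
ee_rot: [0.0, 1.0, 0.016, -0.0]
contact_force: [-0.5, -0.1, -0.1]
width: 0.0004
```

Emit:
drive_tool(targets=[0,0,0,0,0,2,0,0,0,0,0,0,0,0])

```text
clock: 7.28
position: [0.5367, 0.0077, -0.0205]
ee_rot: [0.0, 1.0, 0.016, -0.0]
contact_force: [-0.1, -0.5, -0.2]
width: -0.0003
```

Emit:
drive_tool(targets=[0,0,0,0,0,2,0,0,0,0,0,0,0,0])

```text
clock: 7.52
position: [0.537, 0.0077, -0.0218]
ee_rot: [0.0, 1.0, 0.016, 0.0]
contact_force: [-0.6, 0.5, 4.8]
width: -0.0
```

Emit:
drive_tool(targets=[0,0,0,0,0,-40,0,0,0,0,0,0,-31,0,0,0,0,20,0,0,0,0,0,0,10,0,0,0,0,0,0,10,0,0,0,0,0,0,10,0,0,0,0,0,0,10,0,0,0,0,0,0,10,0,0,0])

```text
clock: 8.52
position: [0.6052, 0.0103, 0.0475]
ee_rot: [-0.0, 1.0, 0.016, -0.002]
contact_force: [-0.9, 0.5, -1.4]
width: 0.0002
```

Emit:
drive_tool(targets=[0,0,0,10,0,0,0,0,0,0,10,0,0,0,0,0,0,10,0,0,0,0,0,0,10,0,0,0])

```text
clock: 9.02
position: [0.6475, 0.011, 0.0484]
ee_rot: [0.0, 1.0, 0.016, -0.0]
contact_force: [-1.8, -0.7, 0.4]
width: 0.0001
```

```bash
python3 - <<'E'
from h import *
go([*rk(.015,.012),.049],1.8)
im=get_image("scene");crop(im,170,120,330,250,5,"pics/s6.png")
E
```

```text
yaw 1.8 tilt 0.02 pos [0.6475 0.011  0.0484] rack [15.2 12.1] | wz 0.0 then t [-0.2  0.1 -0.6] rows 1.0 F [-1.8 -0.7  0.4] w 0.0001 t 9.03
```

View pics/s6.png

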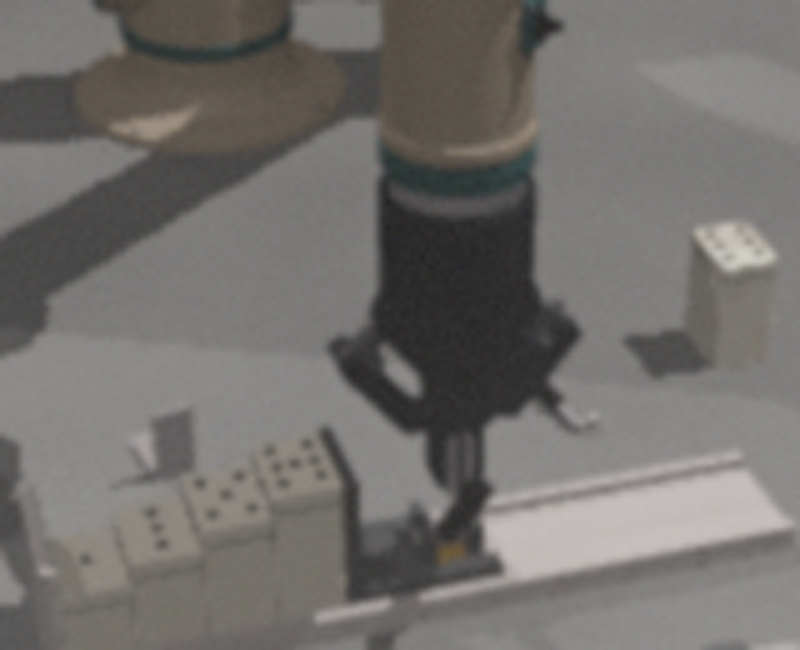

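Emit:
drive_tool(targets=[0,0,0,3,0,0,0,0,0,0,0,0,0,0])

```text
clock: 9.32
position: [0.6487, 0.0111, 0.0485]
ee_rot: [0.0, 1.0, 0.016, -0.001]
contact_force: [-4.4, -0.3, 1.1]
width: 0.0001
```

Emit:
drive_tool(targets=[0,0,0,-10,0,-20,0,0,0,0,0,0,-60,0.9,0,0,0,0,0,-60,0.9])

```text
clock: 9.7
position: [0.6405, 0.0111, 0.1919]
ee_rot: [0.0, 1.0, 0.016, 0.002]
contact_force: [1.1, -1.0, 0.5]
width: 0.0356
```

```bash
python3 - <<'E'
from h import *
go([*rk(0,-.068),.15],91.8)
im=get_image("scene");crop(im,170,120,330,250,5,"pics/s7.png")
im=get_image("top");crop(im,150,125,400,240,3,"pics/t7.png")
E
```

```text
yaw 1.8 tilt 0.23 pos [0.6405 0.0111 0.1919] rack [ 8.2 12.3] | wz -90.0 then t [-80.3  -8.4  41.9] rows 2.0 F [ 1.1 -1.   0.5] w 0.0356 t 9.7
```

View pics/s7.png

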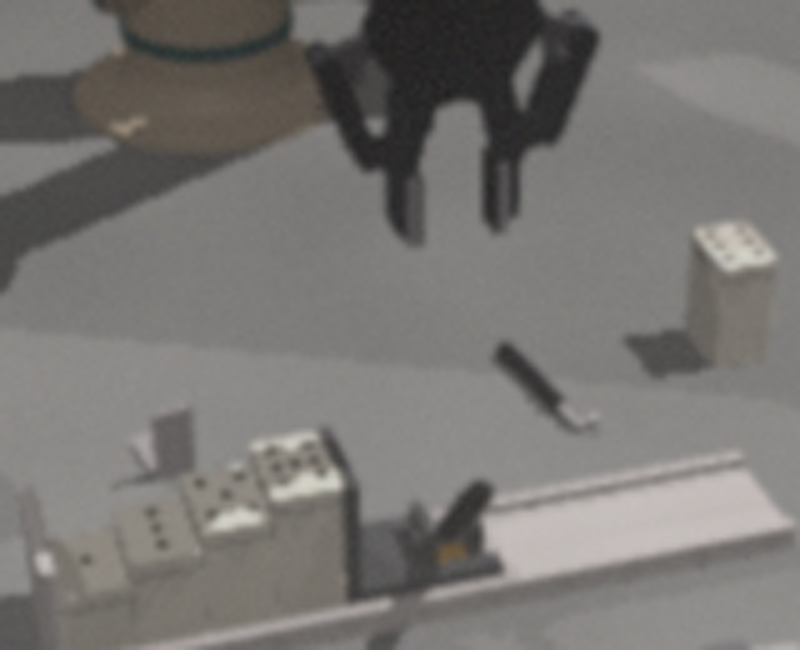

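View pics/t7.png

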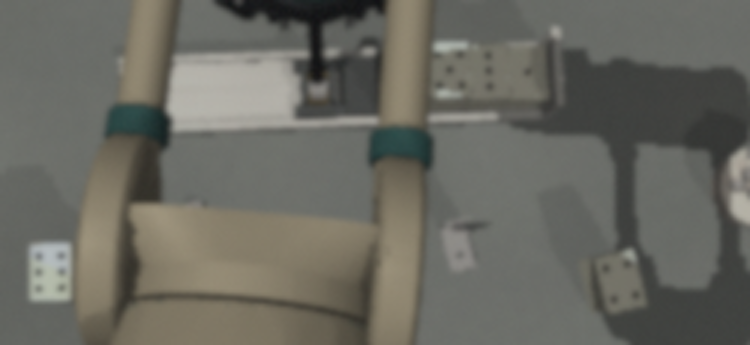

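Emit:
drive_tool(targets=[0,0,-10,0,0,0,0.85,0,0,-10,0,0,0,0.85,0,0,-10,0,0,0,0.85,0,0,-10,0,0,0,0.85,0,0,-10,0,0,0,0.85,0,0,-10,0,0,0,0.85,0,0,-10,0,0,0,0.85,0,0,-10,0,0,0,0.85,0,0,-10,0,0,0,0.85,0,0,0,-40,-4,20,0.85,0,0,0,-40,-4,20,0.85,0,0,0,0,0,0,0.85])

```text
clock: 11.3
position: [0.6338, -0.0717, 0.1482]
ee_rot: [0.0, 0.697, 0.717, -0.0]
contact_force: [-0.3, 1.2, 0.4]
width: 0.0727
```

```bash
python3 - <<'E'
from h import *
go([*rk(0,-.068),.018],91.8)
im=get_image("scene");crop(im,170,120,330,250,5,"pics/s8.png")
E
```

```text
yaw 91.6 tilt 0.05 pos [ 0.6338 -0.0717  0.1482] rack [ -1.1 -70.2] | wz -0.2 then t [  2.3   1.1 130.2] rows 3.0 F [-0.3  1.2  0.4] w 0.0727 t 11.3
```

View pics/s8.png

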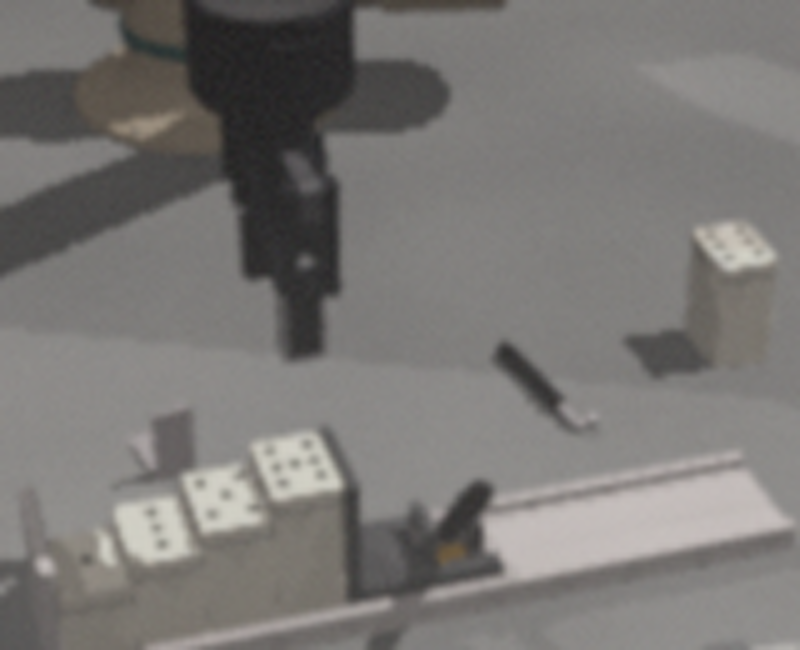

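Emit:
drive_tool(targets=[0,0,0,2,1,50,0.85,0,0,0,0,0,45,0.85,0,0,0,0,0,20,0.85,0,0,0,0,0,15,0.85,0,0,0,0,0,0,0.85])

```text
clock: 11.98
position: [0.6355, -0.0665, 0.0187]
ee_rot: [0.0, 0.696, 0.718, 0.0]
contact_force: [-0.7, -0.4, 0.1]
width: 0.0725
```

```bash
python3 - <<'E'
from h import *
go([*rk(0,-.068),.018],91.8)
im=get_image("scene");crop(im,170,120,330,250,5,"pics/s9.png")
E
```

```text
yaw 91.8 tilt 0.02 pos [ 0.6355 -0.0665  0.0187] rack [  0.7 -65.1] | wz 0.0 then t [-2.9 -0.7  0.7] rows 1.0 F [-0.7 -0.4  0.1] w 0.0725 t 11.97
```

View pics/s9.png

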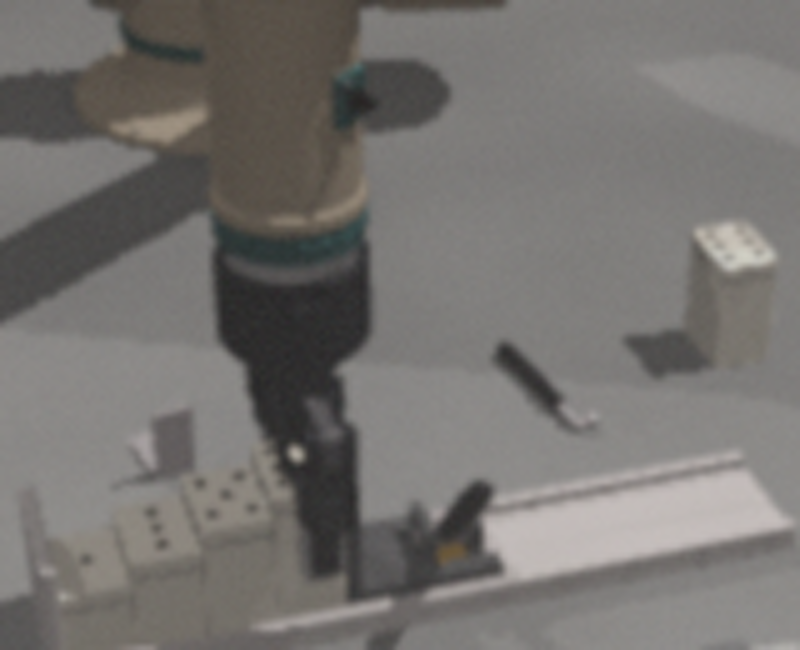

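Emit:
drive_tool(targets=[0,0,0,-3,0,0,0.85,0,0,0,0,0,0,0.4,0,0,0,0,0,0,0.4,0,0,0,0,0,0,0.4,0,0,0,0,0,0,0.4], grip_force=30)

```text
clock: 12.65
position: [0.6359, -0.0706, 0.0197]
ee_rot: [0.001, 0.696, 0.718, 0.0]
contact_force: [-0.2, 0.2, 6.5]
width: 0.0497
```

Emit:
drive_tool(targets=[0,0,0,10,0,-1,0.4,0,0,0,15,0,0,0.4,0,0,0,15,0,0,0.4,0,0,0,15,0,0,0.4,0,0,0,15,0,0,0.4,0,0,0,15,0,0,0.4,0,0,0,15,0,0,0.4,0,0,0,12,0,0,0.4,0,0,0,0,0,0,0.4])

```text
clock: 13.78
position: [0.6316, 0.0443, 0.0197]
ee_rot: [-0.001, 0.696, 0.718, 0.001]
contact_force: [0.9, 2.3, 2.3]
width: 0.0497
```

```bash
python3 - <<'E'
from h import *
go([*rk(0,.042),.018],91.8)
im=get_image("scene");crop(im,170,120,330,250,5,"pics/s10.png")
E
```

```text
yaw 91.8 tilt 0.17 pos [0.6316 0.0443 0.0197] rack [ 0.3 45.8] | wz 0.0 then t [-3.8 -0.3  1.7] rows 1.0 F [0.9 2.3 2.3] w 0.0497 t 13.78
```

View pics/s10.png

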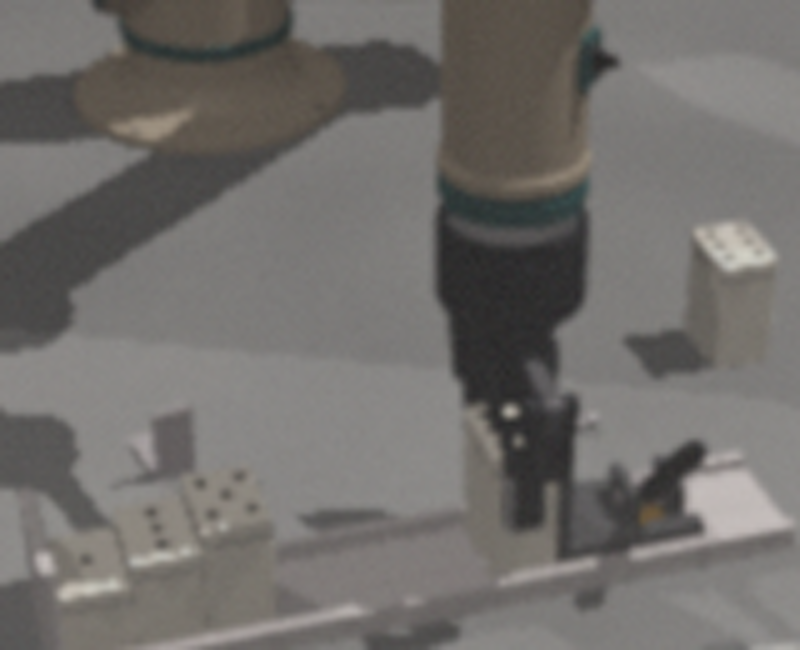

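Emit:
drive_tool(targets=[0,0,0,0,0,0,0.85,0,0,0,0,0,0,0.85,0,0,0,0,0,0,0.85,0,0,0,0,0,-50,0.85,0,0,0,0,0,-50,0.85,0,0,0,-50,0,0,0.85,0,0,0,-50,0,0,0.85,0,0,0,-50,0,0,0.85,0,0,0,0,0,0,0.85])

```text
clock: 14.95
position: [0.6365, -0.1122, 0.1193]
ee_rot: [0.0, 0.698, 0.716, -0.001]
contact_force: [0.2, 0.0, -0.1]
width: 0.0725
```

```bash
python3 - <<'E'
from h import *
go([*rk(0,-.105),.016],91.8)
im=get_image("scene");crop(im,170,120,330,250,5,"pics/s11.png")
E
```

```text
yaw 91.5 tilt 0.08 pos [ 0.6365 -0.1122  0.1193] rack [   0.3 -110.8] | wz -0.3 then t [  5.9  -0.3 103.3] rows 2.0 F [ 0.2  0.  -0.1] w 0.0725 t 14.95
```

View pics/s11.png

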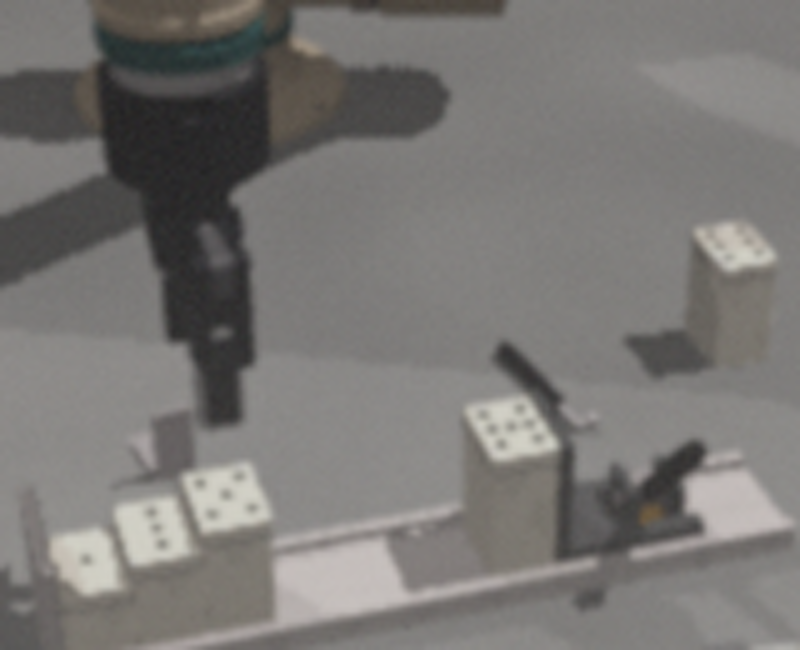

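Emit:
drive_tool(targets=[0,0,-0.3,5,0,45,0.85,0,0,0,0,0,35,0.85,0,0,0,0,0,23,0.85,0,0,0,0,0,0,0.85])

```text
clock: 15.5
position: [0.6344, -0.1013, 0.0145]
ee_rot: [-0.002, 0.694, 0.72, -0.001]
contact_force: [0.1, 0.6, 0.4]
width: 0.0724
```

```bash
python3 - <<'E'
from h import *
go([*rk(0,-.105),.016],91.8)
im=get_image("scene");crop(im,170,120,330,250,5,"pics/s12.png")
E
```

```text
yaw 92.2 tilt 0.31 pos [ 0.6344 -0.1013  0.0145] rack [ -1.4 -99.8] | wz 0.4 then t [-5.2  1.4 -1.5] rows 1.0 F [0.1 0.6 0.4] w 0.0724 t 15.5
```

View pics/s12.png

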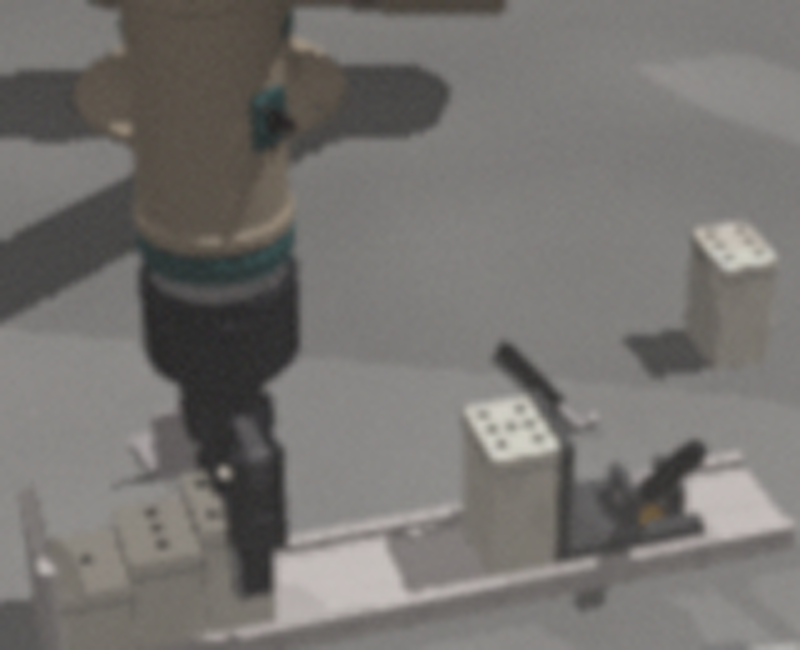

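Emit:
drive_tool(targets=[0,0,0,-4,0,0,0.85,0,0,0,0,0,0,0.85,0,0,0,0,0,0,0.4,0,0,0,0,0,0,0.4,0,0,0,0,0,0,0.4,0,0,0,0,0,0,0.4])

```text
clock: 16.3
position: [0.6369, -0.1074, 0.0175]
ee_rot: [0.001, 0.694, 0.72, 0.0]
contact_force: [-0.7, -0.7, 5.7]
width: 0.0494
```

```bash
python3 - <<'E'
from h import *
go([*rk(0,-.048),.016],91.8)
E
```

```text
yaw 92.1 tilt 0.06 pos [ 0.6369 -0.1074  0.0175] rack [   0.9 -106. ] | wz 0.3 then t [58.  -0.9  1.4] rows 1.0 F [-0.7 -0.7  5.7] w 0.0494 t 16.3
```

Emit:
drive_tool(targets=[0,0,0.3,10,0,-1,0.4,0,0,0,12,0,0,0.4,0,0,0,12,0,0,0.4,0,0,0,12,0,0,0.4,0,0,0,9,0,0,0.4,0,0,0,0,0,0,0.4,0,0,0,0,0,0,0.4])

```text
clock: 17.18
position: [0.6346, -0.0518, 0.0175]
ee_rot: [-0.0, 0.696, 0.718, 0.0]
contact_force: [-0.2, 0.8, 0.2]
width: 0.0494
```

Emit:
drive_tool(targets=[0,0,0,0,0,0,0.95,0,0,0,0,0,0,0.95,0,0,0,0,0,0,0.95,0,0,0,0,0,-50,0.95,0,0,0,0,0,-50,0.95,0,0,0,0,-50,0,0.95,0,0,0,0,-50,0,0.95,0,0,0,0,-50,0,0.95,0,0,0,0,0,0,0.95])

```text
clock: 18.3
position: [0.4801, -0.0563, 0.1174]
ee_rot: [-0.002, 0.696, 0.718, -0.001]
contact_force: [0.6, -0.3, -0.3]
width: 0.0813
```

```bash
python3 - <<'E'
from h import *
im=get_image("scene");crop(im,130,120,330,270,4,"pics/s13.png")
im=get_image("top");cv2.imwrite("pics/top13.png",im[:,:,::-1]);crop(im,150,125,400,240,3,"pics/t13.png")
print(top_pose(im,(150,195,182,235),.074,130),top_pose(im,(335,195,380,240),.062,130))
go([.4488,-.2534,.1],90+12.1)
E
```

```text
[(array([0.45965747, 0.24522286]), np.float64(1.1775723962774975), np.float64(0.050822430985603816), np.float64(0.03612604266736131))] [(array([ 0.41798108, -0.29817384]), np.float64(89.77202594125617), np.float64(0.030184112670854742), np.float64(0.029328758422793016))]
yaw 91.8 tilt 0.13 pos [ 0.4853 -0.0572  0.1182] rack [-149.   -51.1] | wz -10.3 then t [-184.1  -76.9   18.2] rows 4.0 F [ 0.6  0.1 -0.4] w 0.0815 t 18.4
```

View pics/s13.png

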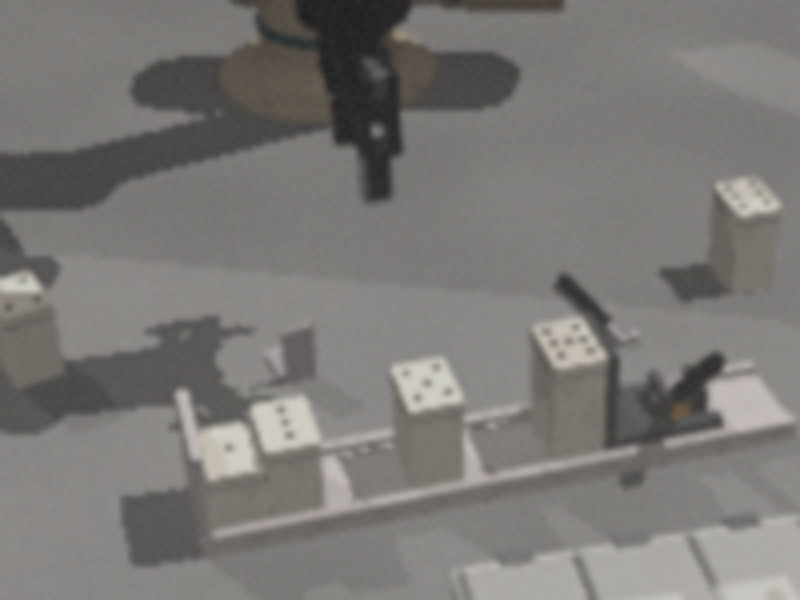

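View pics/t13.png

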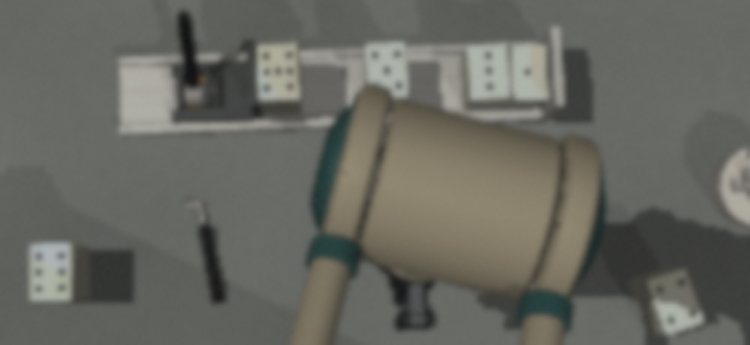

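```bash
python3 - <<'E'
from h import *
go([.4597,.2451,.1],91.2)
im=cv2.imread("pics/top13.png")[:,:,::-1]
g=cv2.cvtColor(im,cv2.COLOR_RGB2GRAY)
for y in(146,150): 
    r=g[y,225:335]; print(r)
E
```

```text
yaw 91.8 tilt 0.13 pos [ 0.4853 -0.0572  0.1182] rack [-149.   -51.1] | wz 0.6 then t [302.8 -19.3  18. ] rows 6.0 F [ 0.6  0.1 -0.4] w 0.0815 t 18.4
[ 54  59  63  67  69  70  68  65  68  80 116 155 167 165 164 167 166 163
 165 167 164 160 158 147 123 115 120 123 123 124 124 125 125 125 125 128
 131 137 138 138 143 148 152 152 150 144 144 159 170 174 175 175 172 166
 167 174 176 177 174 165 144 121 110 108 107 107 108 107 106 104 108 125
 142 150 150 150 148 141 128 116 129 154 171 176 177 175 171 165 165 173
 176 177 175 164 149 148 166 175 177 176 172 170 169 168 167 164 146 115
 102 123]
[ 64  67  64  63  63  63  62  64  68  81 119 157 166 158 157 163 161 155
 157 163 160 152 152 147 124 102  96  97  98  98  98  98  99  99  99  99
  99  99  97 101 118 141 151 153 150 144 140 152 168 175 176 176 171 164
 165 171 175 176 175 170 154 123 104 100  99 100  99  99  98  99 105 123
 144 150 149 148 147 141 128 115 120 143 166 175 176 176 172 164 164 171
 177 176 176 171 159 153 165 175 176 168 159 161 168 169 167 163 146 115
 101 121]
```

Emit:
drive_tool(targets=[0,0,0.6,50,-3,0,0.95,0,0,0,51,-3,0,0.95,0,0,0,51,-3,0,0.95,0,0,0,51,-3,0,0.95,0,0,0,50,-4,0,0.95,0,0,0,50,-4,0,0.95,0,0,0,0,0,0,0.95,0,0,0,0,0,0,0.95])

```text
clock: 19.4
position: [0.4588, 0.2457, 0.1174]
ee_rot: [0.0, 0.699, 0.715, -0.0]
contact_force: [0.4, -0.2, 0.9]
width: 0.0813
```

```bash
python3 - <<'E'
from h import *
go([.4597,.2451,.009],91.2)
im=get_image("scene");crop(im,260,100,360,220,5,"pics/s14.png")
E
```

```text
yaw 91.3 tilt 0.05 pos [0.4588 0.2457 0.1174] rack [-166.1  252.5] | wz 0.1 then t [ -0.5   0.9 108.4] rows 2.0 F [ 0.4 -0.2  0.9] w 0.0813 t 19.4
```

View pics/s14.png

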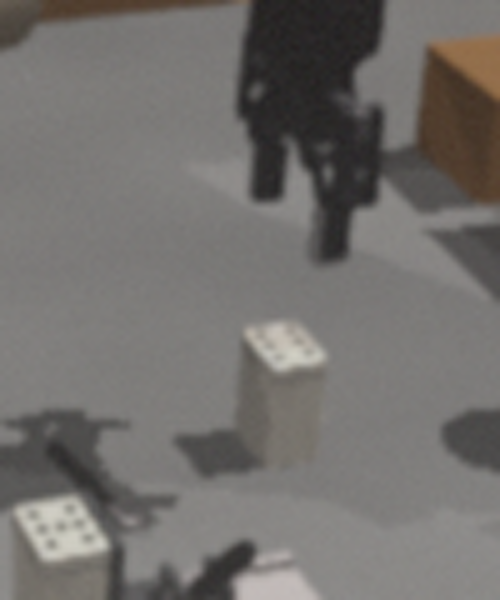

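Emit:
drive_tool(targets=[0,0,0,0,1,50,0.95,0,0,0,0,0,40,0.95,0,0,0,0,0,18,0.95,0,0,0,0,0,0,0.95,0,0,0,0,0,0,0.4,0,0,0,0,0,0,0.4,0,0,0,0,0,0,0.4,0,0,0,0,0,0,0.4,0,0,0,0,0,0,0.4], grip_force=45)

```text
clock: 20.58
position: [0.4601, 0.2457, 0.0109]
ee_rot: [0.001, 0.699, 0.715, 0.001]
contact_force: [0.2, -1.0, 6.9]
width: 0.0494
```

Emit:
drive_tool(targets=[0,0,0,0,0,-30,0.4,0,0,0,0,0,-50,0.4,0,0,0,0,0,-40,0.4,0,0,0,0,0,0,0.4,0,0,0,0,0,0,0.4])

```text
clock: 21.2
position: [0.4579, 0.2452, 0.1288]
ee_rot: [-0.0, 0.7, 0.715, -0.001]
contact_force: [0.3, 0.4, -1.6]
width: 0.0496
```

```bash
python3 - <<'E'
from h import *
go([*rk(0,-.005),.13],91.8)
im=get_image("scene");cv2.imwrite("pics/sf15.png",im[:,:,::-1]);crop(im,260,100,360,220,5,"pics/s15.png")
im=get_image("top");cv2.imwrite("pics/top15.png",im[:,:,::-1]);crop(im,150,125,400,250,3,"pics/t15.png")
E
```

```text
yaw 91.2 tilt 0.09 pos [0.4579 0.2452 0.1288] rack [-167.   252.1] | wz -0.6 then t [-257.1  167.    -1.3] rows 5.0 F [ 0.3  0.4 -1.6] w 0.0496 t 21.2
```

View pics/s15.png

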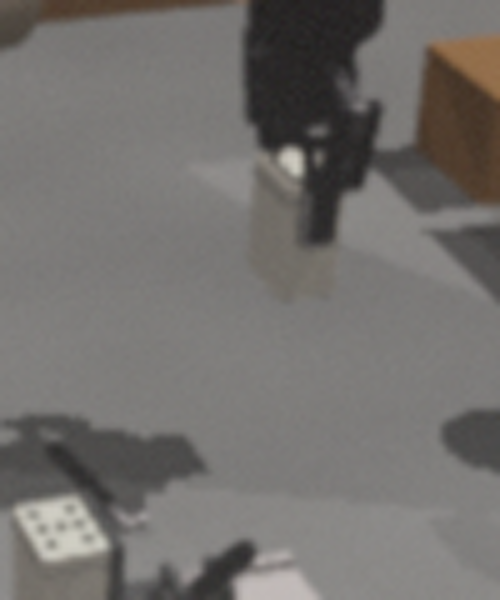

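View pics/t15.png

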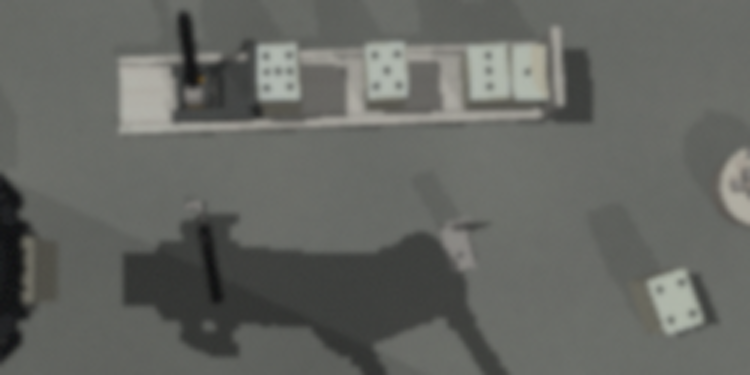

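```bash
python3 - <<'E'
from h import *
im=cv2.imread("pics/top15.png")[:,:,::-1]
for n,b,z in(("c4",(355,208,392,242),.062),("c7",(233,136,253,162),.09),("c5",(269,136,290,162),.078),("c31",(303,136,334,162),.062)):
    for th in(130,):
        for p,a,l,w in top_pose(im,b,z,th): print(n,p.round(4),"rack",(unrk(p)*1000).round(1),"yaw",a.round(1),round(l,4),round(w,4))
E
```

```text
c4 [ 0.4315 -0.3011] rack [-210.5 -293.2] yaw 17.9 0.0512 0.0377
c7 [0.6326 0.0414] rack [ 1.2 42.9] yaw 0.1 0.0506 0.0446
c5 [ 0.6306 -0.0511] rack [ -3.7 -49.5] yaw -0.8 0.0619 0.0551
c31 [ 0.6338 -0.156 ] rack [  -3.8 -154.5] yaw -87.3 0.0842 0.0598
```

```bash
python3 - <<'E'
from h import *
for n,x,z in(("c7+",235,.09),("c7-",249.2,.09),("c5+",271.3,.078),("c5-",286,.078),("c3+",304.7,.066)):
    print(n,(unrk(ray("top",(x,148),z))*1000).round(1))
go([*rk(0,-.005),.13],91.8)
E
```

```text
c7+ [ 3.  66.1]
c7- [ 1.7 29. ]
c5+ [  2.  -29.4]
c5- [  0.6 -68.3]
c3+ [   1.2 -119.4]
yaw 91.2 tilt 0.21 pos [0.4575 0.245  0.1279] rack [-167.4  251.9] | wz -0.6 then t [-256.9  167.3   -2.3] rows 5.0 F [-0.5 -0.3 -1.8] w 0.0496 t 21.3
```

Emit:
drive_tool(targets=[0,0,-0.6,-42,28,-3,0.4,0,0,0,-42,28,-3,0.4,0,0,0,-42,28,-3,0.4,0,0,0,-42,28,-3,0.4,0,0,0,-42,28,-3,0.4,0,0,0,-43,27,0,0.4,0,0,0,0,0,0,0.4,0,0,0,0,0,0,0.4,0,0,0,0,0,0,0.4])

```text
clock: 22.42
position: [0.6323, -0.0012, 0.1438]
ee_rot: [-0.001, 0.695, 0.719, -0.001]
contact_force: [-0.1, -0.1, -0.7]
width: 0.0498
```

```bash
python3 - <<'E'
from h import *
go([*rk(0,-.001),.02],91.8)
im=get_image("scene");crop(im,200,110,300,230,6,"pics/s16.png")
E
```

```text
yaw 91.9 tilt 0.12 pos [ 0.6323 -0.0012  0.1438] rack [-0.4  0.3] | wz 0.1 then t [ -1.4   0.7 123.8] rows 3.0 F [-0.1 -0.1 -0.7] w 0.0498 t 22.43
```

View pics/s16.png

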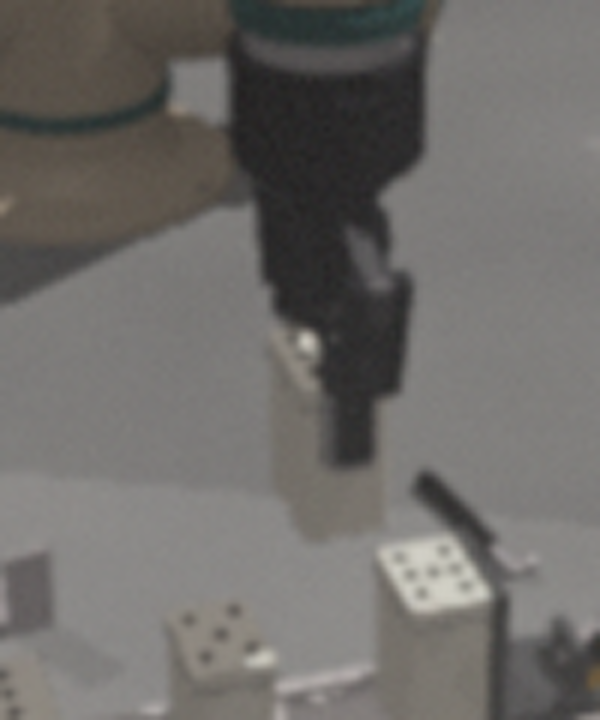

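Emit:
drive_tool(targets=[0,0,0,-2,1,35,0.4,0,0,0,0,0,35,0.4,0,0,0,0,0,30,0.4,0,0,0,0,0,10,0.4,0,0,0,0,0,0,0.4,0,0,0,0,0,0,0.4])

```text
clock: 23.22
position: [0.6357, -0.0042, 0.0362]
ee_rot: [0.001, 0.696, 0.718, 0.001]
contact_force: [-0.2, 0.7, -1.1]
width: 0.0496
```

```bash
python3 - <<'E'
from h import *
go([*rk(0,-.001),.021],91.8)
im=get_image("scene");crop(im,200,130,300,230,6,"pics/s17.png")
E
```

```text
yaw 91.8 tilt 0.17 pos [ 0.6357 -0.0042  0.0362] rack [ 2.9 -2.8] | wz 0.0 then t [ 1.8 -2.9 15.1] rows 1.0 F [-0.2  0.7 -1.1] w 0.0496 t 23.23
```

View pics/s17.png

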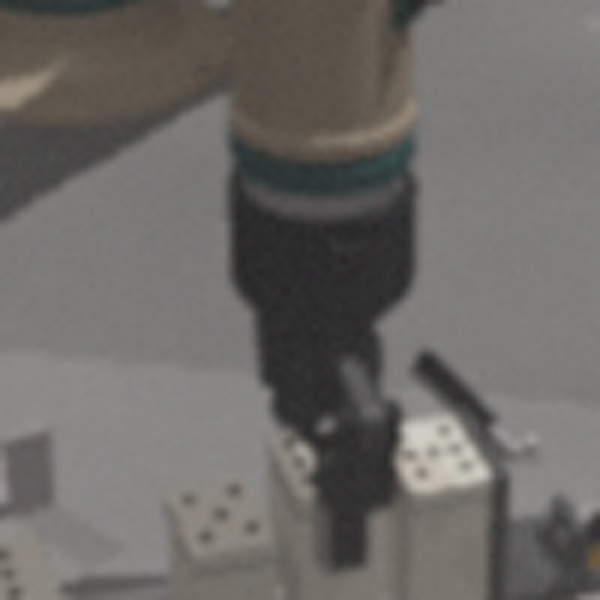

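Emit:
drive_tool(targets=[0,0,0,0,-2,6,0.4,0,0,0,0,0,4,0.4,0,0,0,0,0,0,0.4,0,0,0,0,0,0,0.4])

```text
clock: 23.78
position: [0.6325, -0.0045, 0.0246]
ee_rot: [0.0, 0.696, 0.718, -0.0]
contact_force: [0.4, -0.5, -2.1]
width: 0.0492
```

Emit:
drive_tool(targets=[0,0,0,0,0,3,0.4,0,0,0,0,0,0,0.4,0,0,0,0,0,0,0.4])

```text
clock: 24.15
position: [0.6325, -0.0044, 0.0216]
ee_rot: [0.0, 0.696, 0.718, -0.0]
contact_force: [0.1, 0.9, -0.8]
width: 0.0498
```

```bash
python3 - <<'E'
from h import *
go([*rk(0,-.001),.021],91.8)
E
```

```text
yaw 91.8 tilt 0.0 pos [ 0.6325 -0.0044  0.0216] rack [-0.3 -2.9] | wz 0.0 then t [1.9 0.3 0.6] rows 1.0 F [ 0.1  0.9 -0.8] w 0.0498 t 24.15
```

Emit:
drive_tool(targets=[0,0,0,0,0,2,0.4,0,0,0,0,0,0,0.4,0,0,0,0,0,0,0.4])

```text
clock: 24.52
position: [0.6327, -0.0044, 0.0209]
ee_rot: [0.0, 0.696, 0.718, 0.0]
contact_force: [-1.7, -0.1, 5.3]
width: 0.0495
```

Emit:
drive_tool(targets=[0,0,0,0,0,0,0.8,0,0,0,0,0,0,0.8,0,0,0,0,0,0,0.8,0,0,0,0,0,-50,0.95,0,0,0,0,0,-55,0.95,0,0,-8,-10,-50,0,0.95,0,0,-8,-10,-50,0,0.95,0,0,0,-10,-50,0,0.95,0,0,0,0,0,0,0.95,0,0,0,0,0,0,0.95])

```text
clock: 25.78
position: [0.4917, -0.0593, 0.125]
ee_rot: [0.001, 0.589, 0.808, 0.0]
contact_force: [1.0, 0.0, 0.1]
width: 0.0811
```

```bash
python3 - <<'E'
from h import *
im=get_image("top");cv2.imwrite("pics/top18.png",im[:,:,::-1]);crop(im,150,125,400,250,3,"pics/t18.png")
for p,a,l,w in top_pose(im,(355,205,395,250),.062,130):print(p,a,l,w)
go([.4315,-.3011,.1],107.9)
E
```

```text
[ 0.42537842 -0.30307939] 16.349186238889445 0.038233047764606606 0.03609259820621072
yaw 107.8 tilt 0.11 pos [ 0.4921 -0.0592  0.1249] rack [-142.4  -53.2] | wz -0.1 then t [-211.6 -132.    24.9] rows 4.0 F [ 0.4 -0.9 -0.3] w 0.0809 t 25.82
```

View pics/t18.png

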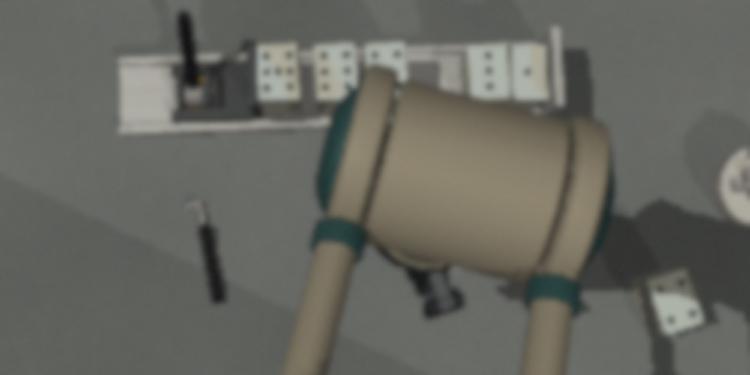

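Emit:
drive_tool(targets=[0,0,0,-42,-26,0,0.95,0,0,0,-42,-26,0,0.95,0,0,0,-42,-26,0,0.95,0,0,0,-42,-27,0,0.95,0,0,0,-43,-27,0,0.95,0,0,0,0,0,20,0.95,0,0,0,0,0,0,0.95,0,0,0,0,0,0,0.95])

```text
clock: 26.82
position: [0.4305, -0.3001, 0.1047]
ee_rot: [0.0, 0.589, 0.808, 0.0]
contact_force: [-0.2, -0.4, -0.5]
width: 0.0812
```

```bash
python3 - <<'E'
from h import *
im=get_image("scene");crop(im,100,100,200,240,5,"pics/s19.png")
go([.4315,-.3011,.0],107.9)
E
```

```text
yaw 107.9 tilt 0.05 pos [ 0.4306 -0.3002  0.1051] rack [-211.4 -292.2] | wz -0.0 then t [ -1.1   0.6 105.1] rows 2.0 F [-0.5  0.5  0.1] w 0.0813 t 26.88
```

View pics/s19.png

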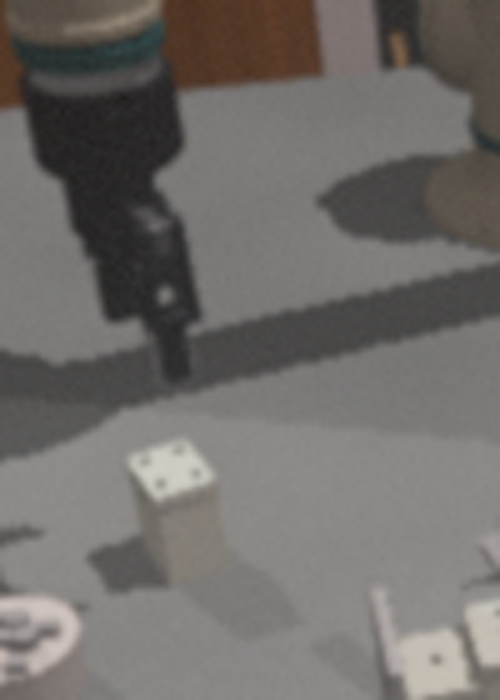

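Emit:
drive_tool(targets=[0,0,0,-1,0,50,0.95,0,0,0,0,0,35,0.95,0,0,0,0,0,19,0.95,0,0,0,0,0,0,0.95,0,0,0,0,0,0,0.95,0,0,0,0,0,0,0.4,0,0,0,0,0,0,0.4,0,0,0,0,0,0,0.4,0,0,0,0,0,0,0.4,0,0,0,0,0,0,0.4])

```text
clock: 28.12
position: [0.4305, -0.302, 0.0017]
ee_rot: [0.001, 0.589, 0.808, -0.0]
contact_force: [0.4, 0.5, 6.3]
width: 0.0498
```

```bash
python3 - <<'E'
from h import *
im=get_image("scene");crop(im,100,100,200,240,5,"pics/s20.png")
go([.4315,-.3011,.0],107.9)
E
```

```text
yaw 107.8 tilt 0.13 pos [ 0.4306 -0.302   0.0018] rack [-211.4 -294. ] | wz -0.1 then t [0.5 1.1 1.8] rows 1.0 F [0.3 0.1 6.2] w 0.0495 t 28.18
```

View pics/s20.png

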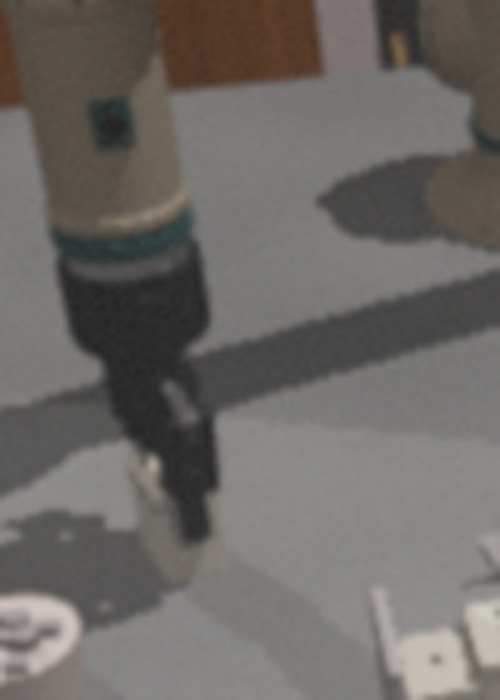

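Emit:
drive_tool(targets=[0,0,0,0,0,-30,0.4,0,0,0,0,0,-50,0.4,0,0,0,0,0,-50,0.4,0,0,8,0,0,0,0.4,0,0,8,0,0,0,0.4,0,0,0,0,0,0,0.4,0,0,0,0,0,0,0.4])

```text
clock: 29.05
position: [0.4296, -0.3012, 0.1304]
ee_rot: [-0.0, 0.695, 0.719, -0.0]
contact_force: [-0.2, 0.5, -1.4]
width: 0.0496
```

```bash
python3 - <<'E'
from h import *
go([*rk(0,-.095),.131],91.8)
im=get_image("top");crop(im,150,125,400,250,3,"pics/t21.png");cv2.imwrite("pics/top21.png",im[:,:,::-1])
g=cv2.cvtColor(im,cv2.COLOR_RGB2GRAY)
for y in(143,154):print(g[y,225:335])
E
```

```text
yaw 91.9 tilt 0.03 pos [ 0.4296 -0.3012  0.1304] rack [-212.4 -293.2] | wz 0.1 then t [198.2 212.4  -0.7] rows 4.0 F [-0.2  0.5 -1.4] w 0.0496 t 29.05
[ 86  84  85  89 101 112 109  92  76  81 116 149 146 127 139 164 175 176
 174 162 140 126 139 145 133 133 137 140 144 153 163 154 130 130 155 172
 176 174 163 140 125 140 154 148 132 124 136 157 155 132 134 157 172 176
 174 164 143 131 143 155 154 154 154 153 153 153 153 151 146 139 135 135
 135 135 136 135 134 131 123 118 135 160 173 175 171 162 144 123 130 155
 166 168 164 148 124 130 155 167 168 168 168 168 167 167 167 164 146 115
 101 118]
[ 64  67  68  66  65  63  62  62  66  75 104 138 145 127 131 157 172 176
 176 170 153 134 142 158 147 113  90  84  87 103 132 149 141 130 147 167
 175 177 173 159 140 142 156 147 113  90 103 134 152 143 135 150 169 175
 176 174 161 144 142 156 151 123 103  99  99  99  99 100  99 100 106 128
 152 161 160 155 151 147 135 117 113 134 162 175 177 173 163 143 135 151
 169 176 176 171 157 144 156 166 168 168 168 168 168 167 167 165 154 133
 111 113]
```

View pics/t21.png

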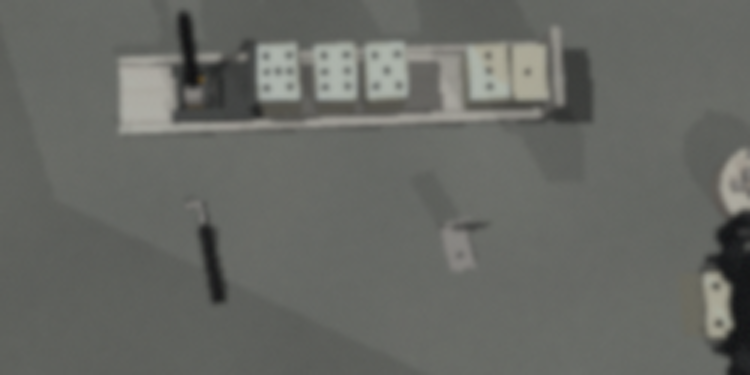

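Emit:
drive_tool(targets=[0,0,0,33,35,0,0.4,0,0,0,33,35,0,0.4,0,0,0,33,35,0,0.4,0,0,0,33,35,0,0.4,0,0,0,33,36,0,0.4,0,0,0,33,36,0,0.4,0,0,0,0,0,0,0.4,0,0,0,0,0,0,0.4,0,0,0,0,0,0,0.4])

```text
clock: 30.22
position: [0.6345, -0.0977, 0.1304]
ee_rot: [-0.0, 0.696, 0.718, -0.0]
contact_force: [-0.5, 0.6, -1.7]
width: 0.0492
```

```bash
python3 - <<'E'
from h import *
go([*rk(0,-.095),.011],91.8)
im=get_image("scene");crop(im,160,110,280,240,5,"pics/s22.png")
E
```

```text
yaw 91.8 tilt 0.06 pos [ 0.6345 -0.0977  0.1304] rack [ -1.2 -96.2] | wz -0.0 then t [  1.2   1.3 119.4] rows 2.0 F [-0.5  0.6 -1.7] w 0.0492 t 30.23
```

View pics/s22.png

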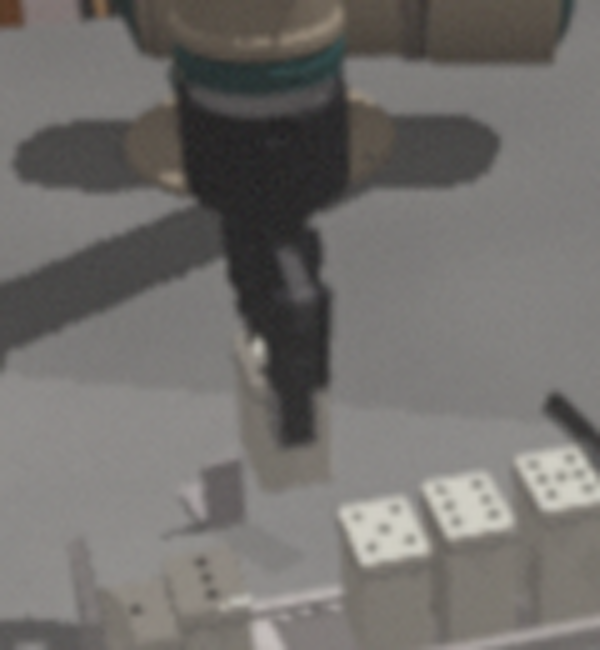

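Emit:
drive_tool(targets=[0,0,0,1,1,35,0.4,0,0,0,0,0,35,0.4,0,0,0,0,0,25,0.4,0,0,0,0,0,10,0.4,0,0,0,0,0,0,0.4,0,0,0,0,0,0,0.4,0,0,0,0,0,0,0.4])

```text
clock: 31.15
position: [0.6373, -0.096, 0.0269]
ee_rot: [0.001, 0.696, 0.718, 0.001]
contact_force: [0.0, -0.6, -0.2]
width: 0.0493
```

```bash
python3 - <<'E'
from h import *
go([*rk(0,-.095),.011],91.8)
im=get_image("scene");crop(im,160,130,280,240,5,"pics/s23.png")
E
```

```text
yaw 91.8 tilt 0.14 pos [ 0.6373 -0.096   0.0269] rack [  1.7 -94.6] | wz 0.0 then t [-0.4 -1.7 15.9] rows 1.0 F [ 0.  -0.6 -0.2] w 0.0493 t 31.15
```

View pics/s23.png

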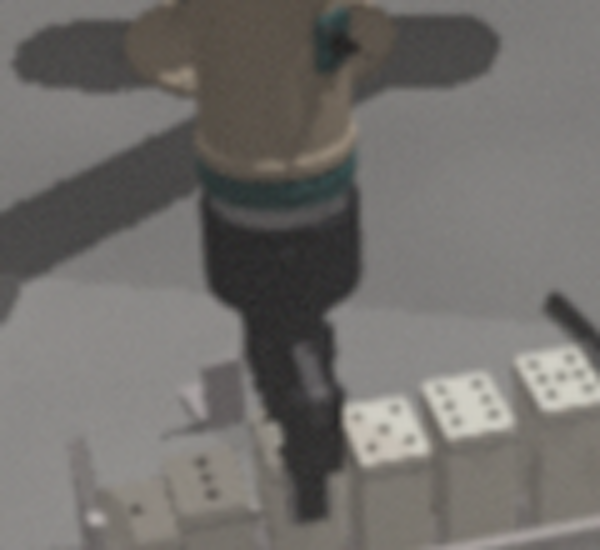

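Emit:
drive_tool(targets=[0,0,0,0,-1,6,0.4,0,0,0,0,0,6,0.4,0,0,0,0,0,0,0.4,0,0,0,0,0,0,0.4])

```text
clock: 31.7
position: [0.6355, -0.0958, 0.0134]
ee_rot: [-0.0, 0.696, 0.718, -0.0]
contact_force: [-0.1, -0.5, -0.4]
width: 0.0496
```

Emit:
drive_tool(targets=[0,0,0,0,0,3,0.4,0,0,0,0,0,0,0.4,0,0,0,0,0,0,0.4])

```text
clock: 32.08
position: [0.636, -0.0959, 0.0118]
ee_rot: [0.001, 0.696, 0.718, 0.0]
contact_force: [-0.9, 0.3, 5.8]
width: 0.0496
```

Emit:
drive_tool(targets=[0,0,0,0,0,2,0.4,0,0,0,0,0,0,0.4,0,0,0,0,0,0,0.4])

```text
clock: 32.45
position: [0.636, -0.0959, 0.0117]
ee_rot: [0.001, 0.696, 0.718, 0.0]
contact_force: [-4.1, 1.0, 15.6]
width: 0.0498
```

Emit:
drive_tool(targets=[0,0,0,0,0,-2,0.8,0,0,0,0,0,0,0.8,0,0,0,0,0,0,0.8,0,0,0,0,0,0,0.8,0,0,0,0,0,-50,0.5,0,0,0,0,0,-55,0,0,0,0,60,0,0,0,0,0,0,60,0,0,0,0,0,0,60,0,0,0,0,0,0,0,0,0,0,0,0,0,0,0,0,0])

```text
clock: 33.83
position: [0.6297, 0.0841, 0.1153]
ee_rot: [0.0, 0.695, 0.719, -0.0]
contact_force: [-0.1, -0.2, 0.3]
width: 0.0002
```

```bash
python3 - <<'E'
from h import *
go([*rk(0,.095),.039],91.8)
im=get_image("scene");crop(im,160,130,320,250,5,"pics/s24.png")
im=get_image("top");crop(im,150,125,400,250,3,"pics/t24.png");cv2.imwrite("pics/top24.png",im[:,:,::-1])
E
```

```text
yaw 91.9 tilt 0.05 pos [0.6297 0.0841 0.1153] rack [-0.3 85.6] | wz 0.1 then t [ 9.5  0.3 76.3] rows 2.0 F [-0.1 -0.2  0.3] w 0.0002 t 33.83
```

View pics/s24.png

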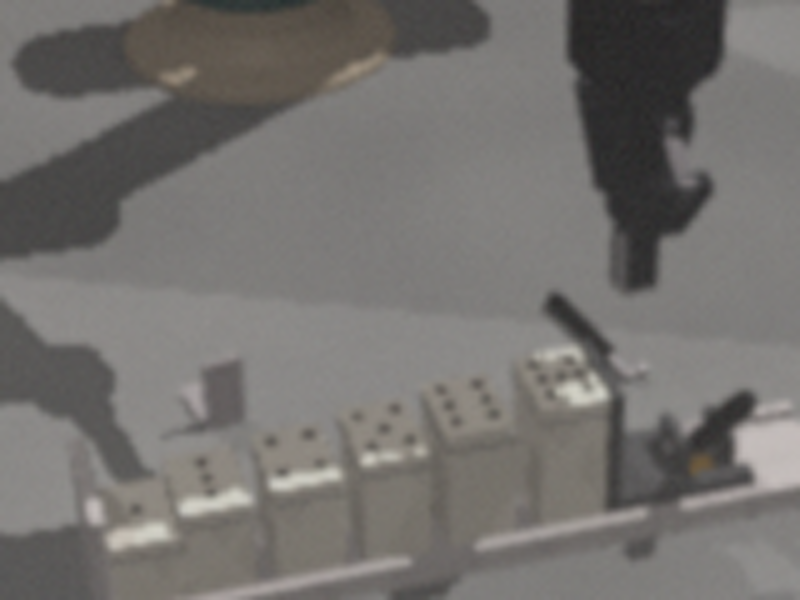

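View pics/t24.png

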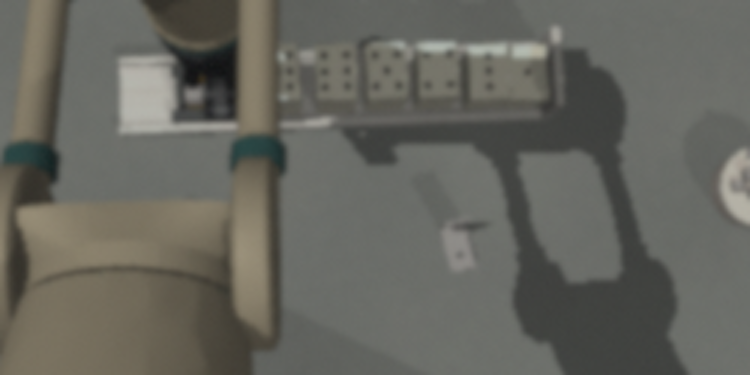

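Emit:
drive_tool(targets=[0,0,0,9,0,10,0,0,0,0,0,0,0,0,0,0,0,0,0,30,0,0,0,0,0,0,25,0,0,0,0,0,0,10,0,0,0,0,0,0,0,0,0,0,0,0,0,0,0])

```text
clock: 34.8
position: [0.6305, 0.0931, 0.0416]
ee_rot: [0.001, 0.696, 0.718, 0.001]
contact_force: [-0.7, -0.3, -0.5]
width: 0.0001
```

```bash
python3 - <<'E'
from h import *
go([*rk(0,.042),.039],91.8)
im=get_image("scene");crop(im,160,130,320,250,5,"pics/s25.png")
E
```

```text
yaw 91.8 tilt 0.12 pos [0.6305 0.0931 0.0416] rack [ 0.7 94.6] | wz 0.0 then t [-52.6  -0.7   2.6] rows 1.0 F [-0.7 -0.3 -0.5] w 0.0001 t 34.8
```

View pics/s25.png

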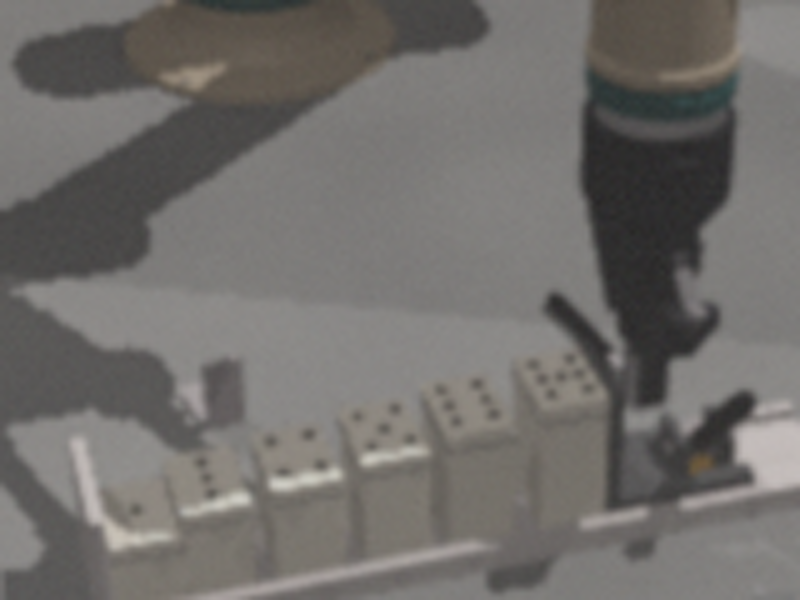

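Emit:
drive_tool(targets=[0,0,0,-8,0,0,0,0,0,0,-6,0,0,0,0,0,0,-6,0,0,0,0,0,0,-6,0,0,0,0,0,0,-6,0,0,0,0,0,0,-6,0,0,0,0,0,0,-5,0,0,0,0,0,0,0,0,0,0])

```text
clock: 35.85
position: [0.6312, 0.0496, 0.0407]
ee_rot: [0.0, 0.696, 0.718, 0.0]
contact_force: [0.6, 2.4, 1.3]
width: 0.0001
```

Emit:
drive_tool(targets=[0,0,0,-4,0,0,0,0,0,0,0,0,0,0,0,0,0,0,0,0,0])

```text
clock: 36.22
position: [0.6313, 0.0463, 0.0406]
ee_rot: [0.0, 0.696, 0.718, 0.0]
contact_force: [1.1, 4.2, 2.8]
width: -0.0002
```

```bash
python3 - <<'E'
from h import *
go([*rk(0,.042),.039],91.8)
im=get_image("scene");crop(im,160,130,320,250,5,"pics/s26.png")
E
```

```text
yaw 91.8 tilt 0.03 pos [0.6313 0.0463 0.0406] rack [ 0.1 47.8] | wz 0.0 then t [-5.8 -0.1  1.6] rows 1.0 F [1.1 4.2 2.8] w -0.0002 t 36.23
```

View pics/s26.png

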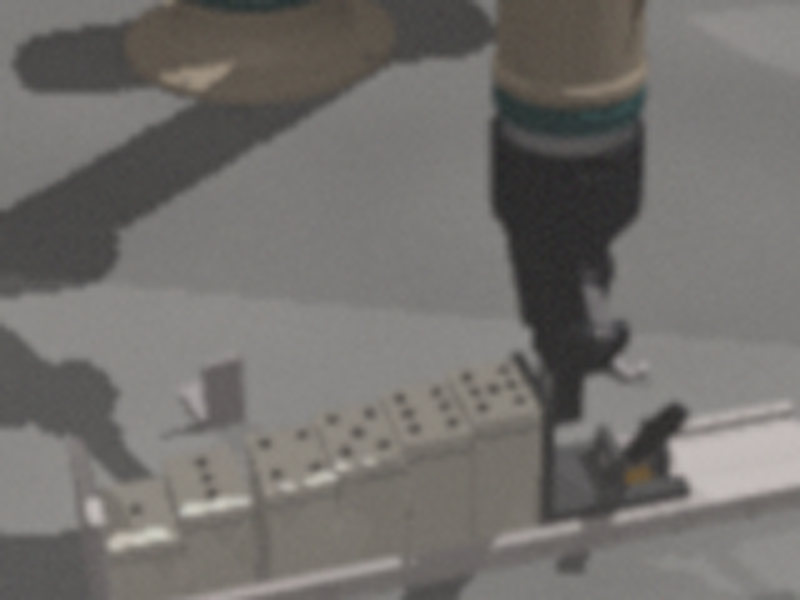

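Emit:
drive_tool(targets=[0,0,0,-3,0,0,0,0,0,0,0,0,0,0,0,0,0,0,0,0,0])

```text
clock: 36.65
position: [0.6313, 0.0434, 0.0406]
ee_rot: [0.0, 0.696, 0.718, 0.0]
contact_force: [1.3, 5.4, 3.0]
width: -0.0001
```

Emit:
drive_tool(targets=[0,0,0,-3,0,0,0,0,0,0,0,0,0,0,0,0,0,0,0,0,0])

```text
clock: 37.02
position: [0.6314, 0.0403, 0.0406]
ee_rot: [0.0, 0.696, 0.718, 0.0]
contact_force: [1.3, 4.0, 1.8]
width: -0.0002
```

Emit:
drive_tool(targets=[0,0,0,-3,0,0,0,0,0,0,0,0,0,0,0,0,0,0,0,0,0])

```text
clock: 37.4
position: [0.6315, 0.0386, 0.0406]
ee_rot: [-0.001, 0.696, 0.718, 0.001]
contact_force: [2.5, 8.0, 2.6]
width: 0.0002
```

Emit:
drive_tool(targets=[0,0,0,-2,0,0,0,0,0,0,0,0,0,0,0,0,0,0,0,0,0])

```text
clock: 37.78
position: [0.6315, 0.0387, 0.0407]
ee_rot: [-0.002, 0.696, 0.718, 0.002]
contact_force: [0.7, 12.8, 3.5]
width: 0.0
```

```bash
python3 - <<'E'
from h import *
go([*rk(0,.042),.039],91.8)
im=get_image("scene");crop(im,160,130,320,250,5,"pics/s27.png")
im=get_image("top");crop(im,150,125,400,250,3,"pics/t27.png")
E
```

```text
yaw 91.7 tilt 0.32 pos [0.6315 0.0387 0.0407] rack [ 0.  40.2] | wz -0.1 then t [ 1.8 -0.1  1.7] rows 1.0 F [ 0.7 12.8  3.5] w 0.0 t 37.77
```

View pics/s27.png

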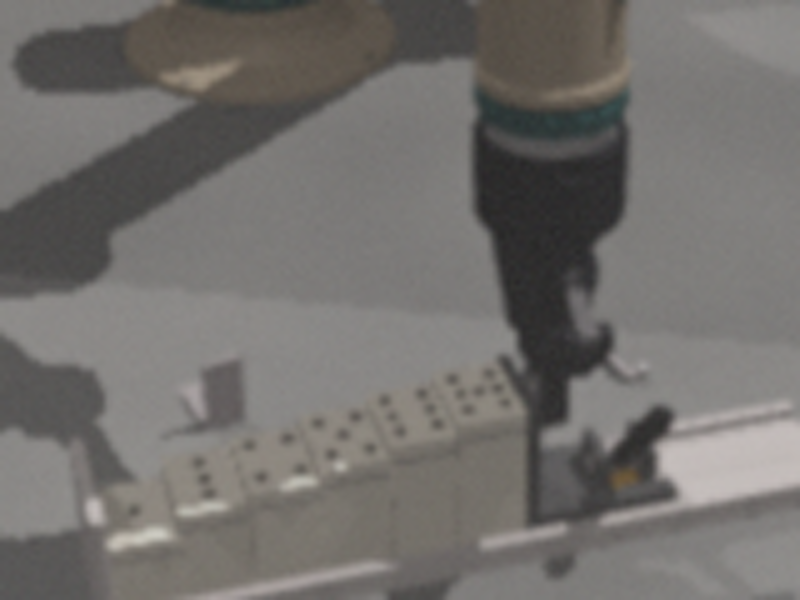

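View pics/t27.png

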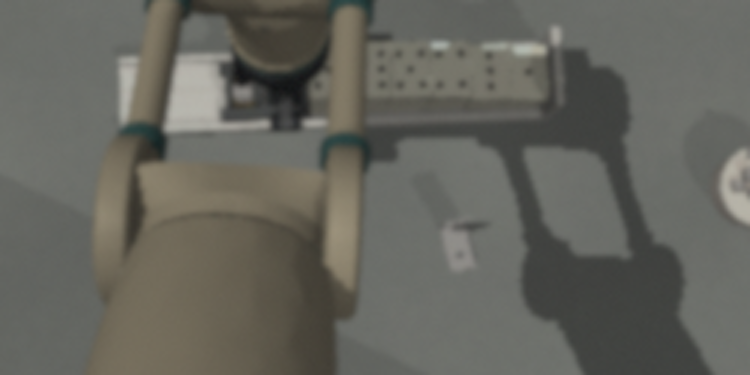

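Emit:
drive_tool(targets=[0,0,0,10,0,0,0,0,0,0,0,0,-40,0,0,0,0,0,0,-50,0,0,0,10,0,0,0,0,0,0,10,0,0,0,0,0,0,10,0,0,0,0,0,0,10,0,0,0,0,0,0,10,0,0,0,0,0,0,10,0,0,0,0,0,0,10,0,0,0,0,0,0,10,0,0,0,0,0,0,10,0,0,0,0])

```text
clock: 39.38
position: [0.6297, 0.0435, 0.1296]
ee_rot: [0.002, 1.0, 0.013, -0.002]
contact_force: [-0.2, -0.2, 0.2]
width: 0.0004
```

Emit:
drive_tool(targets=[0,0,0,50,-33,0,0,0,0,0,45,0,0,0,0,0,0,0,0,0,0,0,0,0,0,0,0,0])

```text
clock: 39.88
position: [0.7233, 0.0801, 0.1292]
ee_rot: [0.001, 1.0, 0.016, -0.002]
contact_force: [0.5, 1.0, 0.4]
width: -0.0002
```

```bash
python3 - <<'E'
from h import *
go([*rk(.09,.084),.051],1.8)
f=lambda x,y,z:((proj("scene",[*rk(x,y),z])-[160,120])*5).round(0)
print("piv",f(0,.084,.029),"free",f(.0514,.084,.09))
im=get_image("scene");crop(im,160,120,320,250,5,"pics/s28.png")
im=get_image("top");crop(im,150,125,400,250,3,"pics/t28.png");cv2.imwrite("pics/top28.png",im[:,:,::-1])
T=lambda x,y,z:((proj("top",[*rk(x,y),z])-[150,125])*3).round(0)
print(T(0,.084,.029),T(.0514,.084,.09))
E
```

```text
yaw 1.8 tilt 0.25 pos [0.7233 0.0801 0.1292] rack [93.1 78.7] | wz -0.0 then t [-2.8 -5.4 78.2] rows 2.0 F [0.5 1.  0.4] w -0.0002 t 39.88
piv [619. 506.] free [660. 468.]
[240.  87.] [233.  16.]
```

View pics/s28.png

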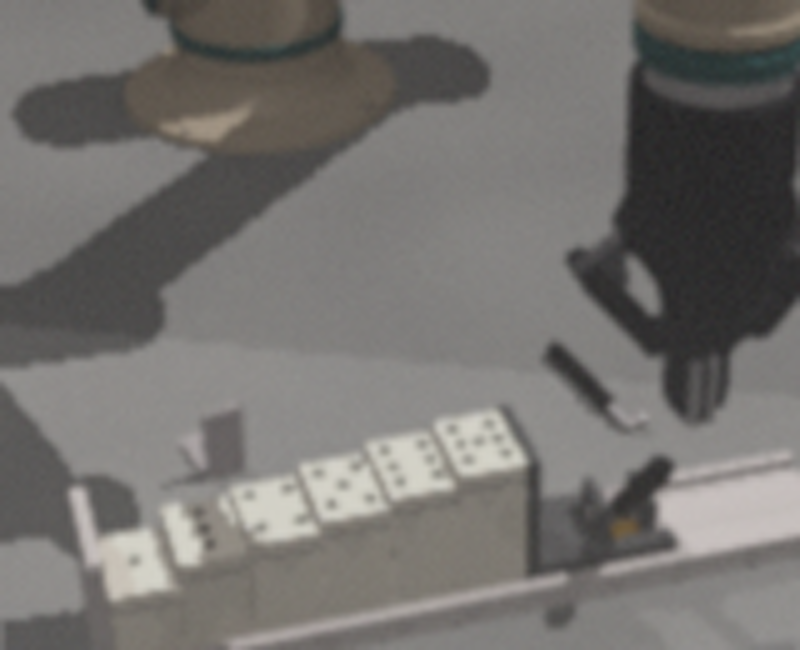

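View pics/t28.png

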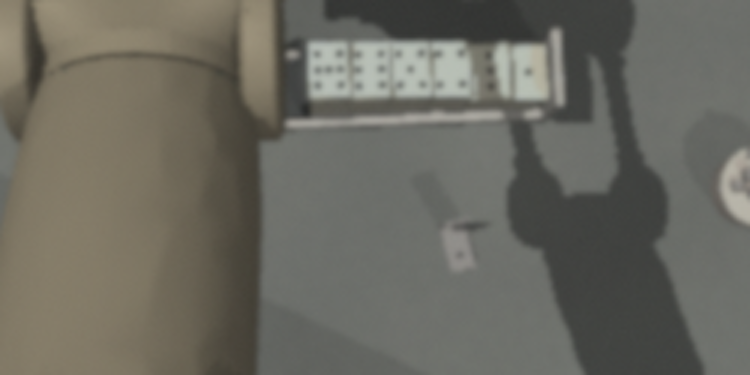

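Emit:
drive_tool(targets=[0,0,0,-3,-5,40,0,0,0,0,0,0,38,0,0,0,0,0,0,0,0,0,0,0,0,0,0,0])

```text
clock: 40.48
position: [0.7224, 0.0858, 0.0544]
ee_rot: [0.0, 1.0, 0.016, 0.001]
contact_force: [0.7, -0.3, 0.2]
width: 0.0001
```

Emit:
drive_tool(targets=[0,0,0,-12,0,0,0,0,0,0,-12,0,0,0,0,0,0,-12,0,0,0,0,0,0,-12,0,0,0,0,0,0,-12,0,0,0,0,0,0,-12,0,0,0,0,0,0,0,0,0,0])

```text
clock: 41.35
position: [0.6475, 0.0838, 0.0521]
ee_rot: [0.0, 1.0, 0.016, -0.002]
contact_force: [0.8, 0.3, -0.1]
width: 0.0
```

```bash
python3 - <<'E'
from h import *
go([*rk(-.01,.084),.059],1.8)
im=get_image("scene");crop(im,160,120,320,250,5,"pics/s29.png")
E
```

```text
yaw 1.8 tilt 0.19 pos [0.6475 0.0838 0.0521] rack [17.5 84.8] | wz 0.0 then t [-27.5   0.8  -6.8] rows 1.0 F [ 0.8  0.3 -0.1] w 0.0 t 41.35
```

View pics/s29.png

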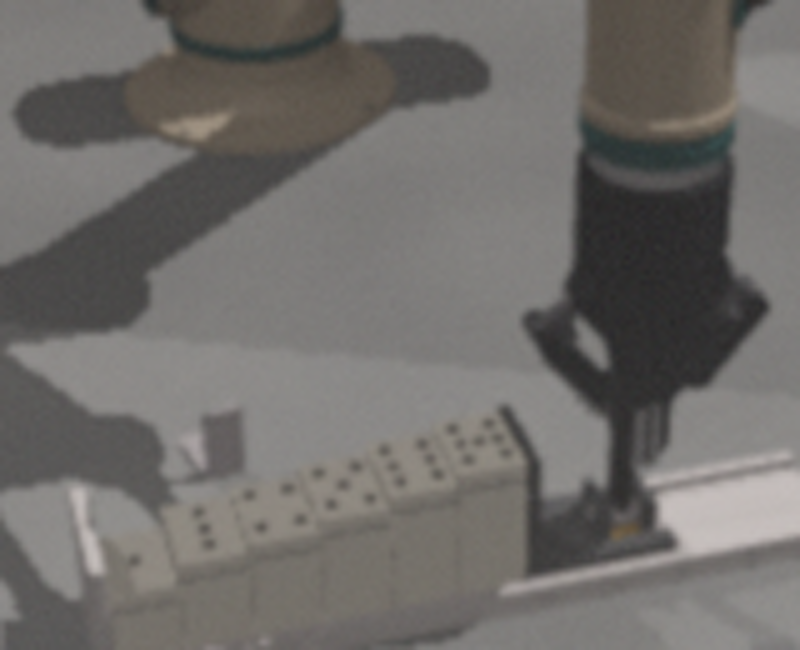

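Emit:
drive_tool(targets=[0,0,0,-8,0,-2,0,0,0,0,-8,0,-3,0,0,0,0,-8,0,-2,0,0,0,0,-6,0,0,0,0,0,0,-4,0,0,0,0,0,0,0,0,0,0,0,0,0,0,0,0,0])

```text
clock: 42.28
position: [0.6185, 0.083, 0.0608]
ee_rot: [-0.0, 1.0, 0.016, 0.003]
contact_force: [5.6, 0.4, -0.3]
width: -0.0002
```

```bash
python3 - <<'E'
from h import *
go([*rk(-.022,.084),.059],1.8)
im=get_image("scene");crop(im,160,120,320,250,5,"pics/s30.png")
E
```

```text
yaw 1.8 tilt 0.36 pos [0.6185 0.083  0.0608] rack [-11.5  84.9] | wz 0.0 then t [-10.5   0.9   1.7] rows 1.0 F [ 5.6  0.4 -0.3] w -0.0002 t 42.27
```

View pics/s30.png

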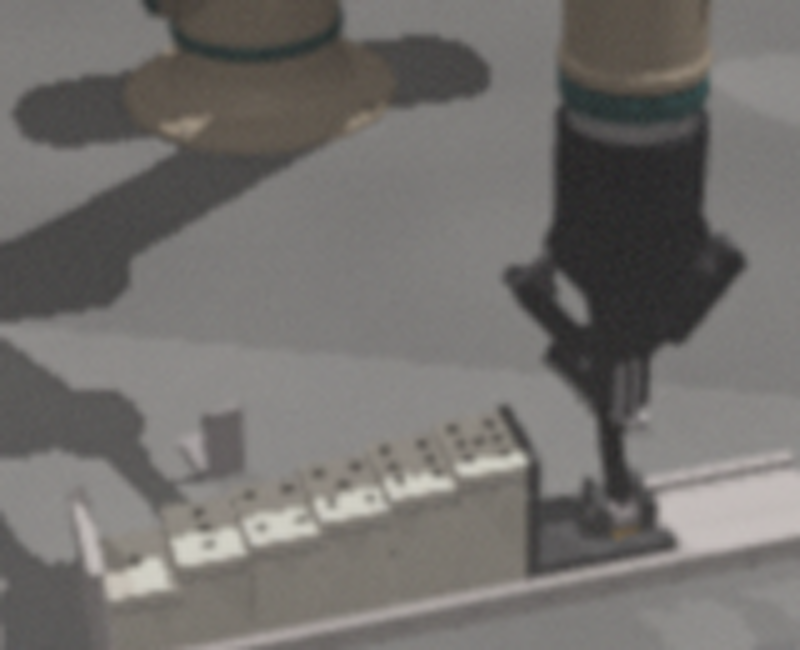

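Continue toward the locked stop, in small steps.

Emit:
drive_tool(targets=[0,0,0,-4,0,0,0,0,0,0,-4,0,1,0,0,0,0,-3,0,0,0,0,0,0,0,0,0,0,0,0,0,0,0,0,0])

```text
clock: 42.95
position: [0.6082, 0.0826, 0.0601]
ee_rot: [-0.0, 1.0, 0.016, 0.004]
contact_force: [6.1, 1.6, 0.5]
width: 0.0
```

Emit:
drive_tool(targets=[0,0,0,-3,0,0,0,0,0,0,0,0,0,0,0,0,0,0,0,0,0])

```text
clock: 43.32
position: [0.6063, 0.0826, 0.0606]
ee_rot: [-0.0, 1.0, 0.016, 0.005]
contact_force: [7.6, 1.0, 1.3]
width: 0.0002
```

Emit:
drive_tool(targets=[0,0,0,-3,0,0,0,0,0,0,0,0,0,0,0,0,0,0,0,0,0])

```text
clock: 43.7
position: [0.603, 0.0824, 0.0605]
ee_rot: [-0.0, 1.0, 0.016, 0.005]
contact_force: [7.0, 1.0, -0.4]
width: 0.0002
```

Emit:
drive_tool(targets=[0,0,0,-3,0,0,0,0,0,0,0,0,0,0,0,0,0,0,0,0,0])

```text
clock: 44.08
position: [0.6008, 0.0824, 0.0608]
ee_rot: [-0.0, 1.0, 0.016, 0.005]
contact_force: [8.4, 1.1, 1.7]
width: 0.0001
```

Emit:
drive_tool(targets=[0,0,0,-3,0,0,0,0,0,0,0,0,0,0,0,0,0,0,0,0,0])

```text
clock: 44.45
position: [0.5999, 0.0823, 0.0616]
ee_rot: [-0.0, 1.0, 0.016, 0.008]
contact_force: [9.7, 1.4, 2.3]
width: -0.0001
```

```bash
python3 - <<'E'
from h import *
go([*rk(-.022,.084),.059],1.8)
im=get_image("scene");crop(im,230,170,310,240,9,"pics/s31.png")
f=lambda x,y,z:((proj("scene",[*rk(x,y),z])-[230,170])*9).round(0)
print("piv",f(0,.084,.029),"locked",f(-.0514,.084,.09))
E
```

```text
yaw 1.8 tilt 0.89 pos [0.5999 0.0823 0.0616] rack [-30.1  84.8] | wz -0.0 then t [8.1 0.8 2.7] rows 1.0 F [9.7 1.4 2.3] w -0.0001 t 44.45
piv [483. 461.] locked [430. 201.]
```

View pics/s31.png

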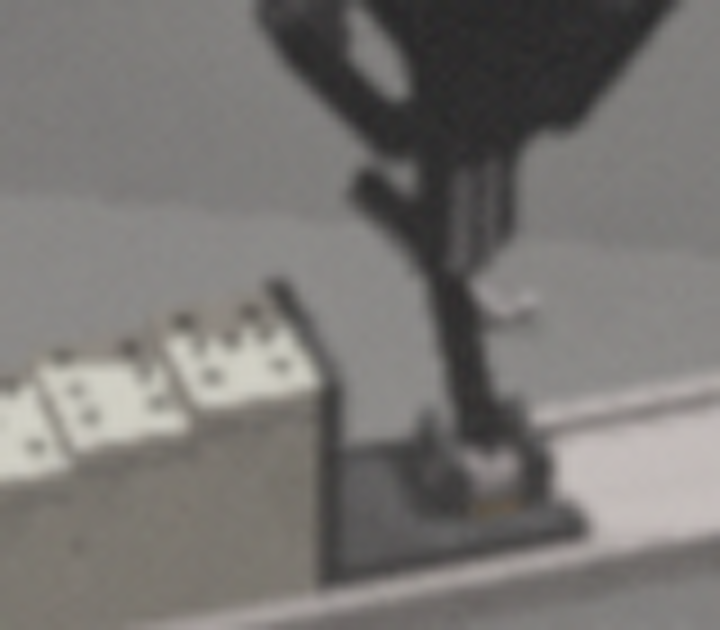

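Emit:
drive_tool(targets=[0,0,0,-2,0,1,0,0,0,0,0,0,0,0,0,0,0,0,0,0,0])

```text
clock: 44.88
position: [0.5999, 0.0823, 0.0615]
ee_rot: [-0.0, 1.0, 0.016, 0.01]
contact_force: [12.1, 2.1, 4.9]
width: -0.0003
```

Emit:
drive_tool(targets=[0,0,0,-1.5,0,1.5,0,0,0,0,0,0,0,0,0,0,0,0,0,0,0])

```text
clock: 45.25
position: [0.5999, 0.0823, 0.0613]
ee_rot: [-0.0, 1.0, 0.016, 0.012]
contact_force: [12.9, 2.7, 9.3]
width: 0.0004
```

Emit:
drive_tool(targets=[0,0,0,-1.5,0,1.5,0,0,0,0,0,0,0,0,0,0,0,0,0,0,0])

```text
clock: 45.62
position: [0.5999, 0.0823, 0.0611]
ee_rot: [-0.0, 1.0, 0.016, 0.013]
contact_force: [13.0, 1.6, 12.5]
width: -0.0005
```

Emit:
drive_tool(targets=[0,0,0,-2.5,0,2,0,0,0,0,0,0,0,0,0,0,0,0,0,0,0])

```text
clock: 46.0
position: [0.5998, 0.0823, 0.0609]
ee_rot: [-0.0, 1.0, 0.016, 0.016]
contact_force: [14.2, 1.6, 18.5]
width: -0.0002
```

Emit:
drive_tool(targets=[0,0,0,8,0,-10,0,0,0,0,10,0,-30,0,0,0,0,0,0,-50,0,0,0,0,-50,0,-40,0,0,0,0,-50,30,0,0,0,0,0,-50,30,0,0,0,0,0,-50,30,0,0,0,0,0,-50,30,0,0,0,0,0,0,0,0,0])

```text
clock: 47.12
position: [0.3534, -0.0459, 0.1813]
ee_rot: [-0.0, 1.0, 0.014, -0.002]
contact_force: [0.5, 0.3, 0.4]
width: 0.0001
```

```bash
python3 - <<'E'
from h import *
go([*rk(-.022,.084),.059],1.8)
im=get_image("scene");crop(im,150,150,310,260,5,"pics/s32.png")
f=lambda x,y,z:((proj("scene",[*rk(x,y),z])-[150,150])*5).round(0)
print("piv",f(0,.084,.029),"locked",f(-.0514,.084,.09))
T=lambda x,y,z:((proj("top",[*rk(x,y),z])-[170,125])*5).round(0)
print(T(0,.084,.029),T(-.0514,.084,.09))
im=get_image("top");crop(im,170,125,330,210,5,"pics/t32.png");cv2.imwrite("pics/top32.png",im[:,:,::-1])
E
```

```text
yaw 1.6 tilt 0.24 pos [ 0.3534 -0.0459  0.1813] rack [-280.6  -35.6] | wz -0.2 then t [ 259.1 -119.6  121.2] rows 5.0 F [0.5 0.3 0.4] w 0.0001 t 47.12
piv [669. 356.] locked [639. 212.]
[300. 144.] [294. 219.]
```

View pics/s32.png

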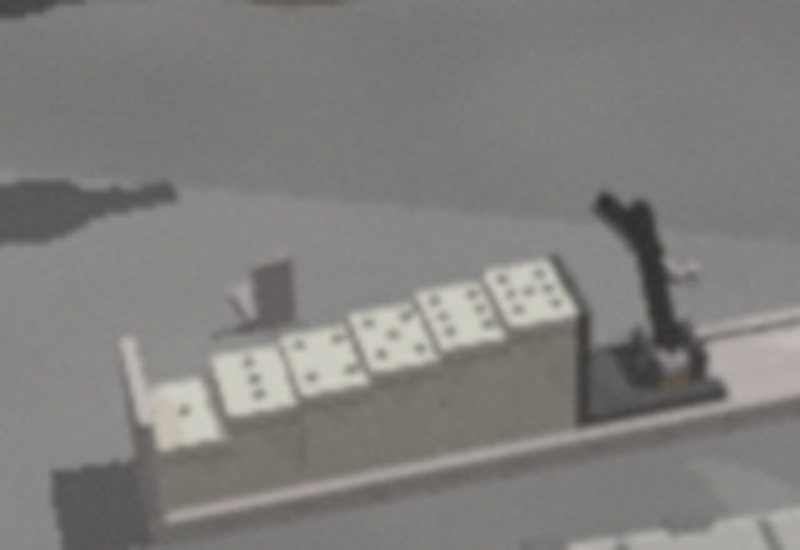

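View pics/t32.png

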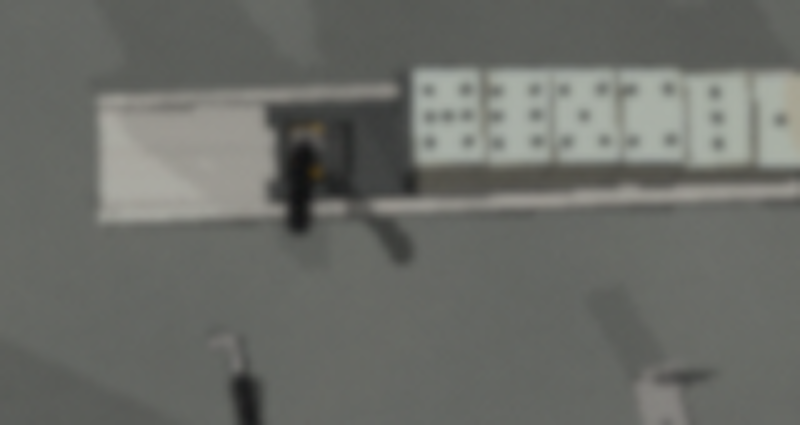

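```bash
python3 - <<'E'
from h import *
im=cv2.imread("pics/top32.png")[:,:,::-1]
g=cv2.cvtColor(im,cv2.COLOR_RGB2GRAY).astype(float)
H={7:.09,6:.084,5:.078,4:.072,3:.066,1:.054};yc={7:4,6:-32,5:-68,4:-104,3:-140,1:-176}
for k in H:
    u,v=proj("top",[*rk(0,yc[k]/1000),H[k]])
    c=int(round(u)); col=g[int(v)-18:int(v)+18,c-2:c+3].mean(1)
    i=np.where(col>125)[0]; i=i[(i>3)]
    # longest run
    runs=np.split(i,np.where(np.diff(i)>2)[0]+1);r=max(runs,key=len)
    a,b=r[0]+int(v)-18-.5,r[-1]+int(v)-18+.5
    print(k,[(unrk(ray("top",(u,t),H[k]))*1000).round(1)[0] for t in(a,b)])
crop(im,230,130,345,172,6,"pics/t33.png")
go([.4,0,.2])
E
```

```text
7 [np.float64(26.1), np.float64(-24.4)]
6 [np.float64(26.2), np.float64(-24.7)]
5 [np.float64(26.2), np.float64(-24.9)]
4 [np.float64(26.3), np.float64(-22.4)]
3 [np.float64(23.7), np.float64(-25.3)]
1 [np.float64(28.0), np.float64(-24.4)]
yaw 1.7 tilt 0.02 pos [ 0.3578 -0.0454  0.1819] rack [-276.2  -35.3] | wz 0.0 then t [ 43.6 -44.1 -18.1] rows 1.0 F [0.1 0.4 0.2] w -0.0002 t 47.23
```

View pics/t33.png

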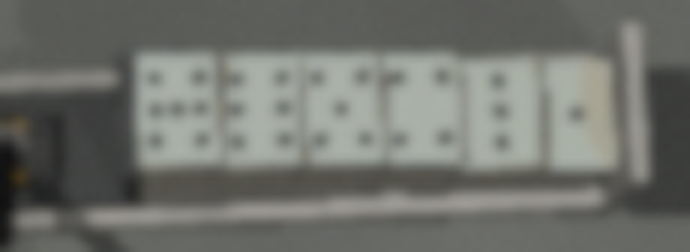

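Every cassette is centred, square and tight, the lever is back in its locked position, and the robot is clear of everything. Handing in.

```bash
python3 -c "
from rig import *
print(sign_off())"
```

```text
the job is handed in; nothing more can be done
None
```

The job is handed in at about 47 s on the robot clock. The lever was freed, c6 and c4 went into the row (c2 was absent), the end stop was pushed up, and the lever was flipped back to locked. `sign_off` gives no verdict, so the result rests on my own checks.

**What went differently from plan**
- The first pass at the lever went over it without touching. A touch on the table showed the finger ends about 21 mm above the reported TCP, and I corrected for that from then on.
- c4 was knocked aside during the run. I measured it again before gripping it.

**Last checks**
- **Row order and centring:** the top view shows 1, 3, 4, 5, 6, 7 with no visible gaps. All cassettes are within about 2 mm of the rack's centre line and look square and upright.
- **Row tightness:** the end stop stalled against the row at about 13 N, within about 1 mm of where I expected it. A coarser image check put its travel at about 70 mm against an expected 72 mm, about 2 mm short.
- **Lever:** it stopped moving while the push rose to about 23 N, and its final image matches the locked position at the start. I judged its angle by eye, since there is no direct reading of it.
- **Everything else:** the arm touches nothing. The bracket and hex key look undisturbed and I never went near the mug or ramekin, but I did not measure any of them at the end.

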